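# Snap two reed blocks into a sloping accordion end

## Robot

A 6-joint arm with a two-finger parallel gripper is mounted at the origin on the work surface. World frame = base frame: x ahead of the robot, y to its left, z up, the work surface at z = 0. Lengths are in mm, angles in rad, forces in N, time in s.
With the tool pointing down it reaches from about 275 to 1000 mm from the base axis. Payload 8.4 kg.
Tool frame: the origin (TCP) lies at the very end of the fingers, on their centre line; the grasp point (between the pads) lies 19 mm behind it; z points along the fingers, y is the direction in which the jaws open and shut (so a half turn about z gives the same grasp; the last joint's range is limited). The gripper opens to 85 mm and grips with 20 to 120 N. Pads are 22 mm wide; open, the fingers measure 114 mm over their backs; the gripper's body (76 mm by 85 mm) begins 54 mm behind the grasp point. The pads swing forward as they close: fully open they stand 13 mm farther back than shut.
Start: joints at [1.284, 0.353, 1.633, -0, 1.155, -0.002], TCP at [175.602, 599.827, 231.281] pointing down, gripper open.
Joint ranges: [-2.63, 2.63], [-0.92, 2.1], [0.06, 2.66], [-1.3, 4.44], [0, 2.69], [-3.02, 3.02]. Speed limits (rad/s): [2.22, 2.22, 2.79, 3.14, 3.14, 3.14].

## Interface

Orientations are given as [roll, pitch, yaw] about the fixed x, y, z axes, in that order (R = Rz(yaw) Ry(pitch) Rx(roll)).
In Python, from rig import r gives the robot as it stands.
- The arm moves only by the tool move_arm, never from a script. Its argument "increments" is a list of rows, each an object of numbers: "tx", "ty", "tz": the shift along the tool's x, y, z in cm; "rx", "ry", "rz": the turn, a rotation vector about the tool's x, y, z in degrees; "gripper": the gripper's target within -1 to 1 (fully open at 1, half-way at 0, shut at -1). A call has 1 to 12 rows; each row shifts and turns the commanded pose from where the row before left it, along the tool's axes as they then stand; what a row does not reach is not made up. A row lasts 1/10 s, in which the tool goes at most 50 mm and 8.59 degrees, less where a joint would pass 70% of its speed; a pose out of reach is approached as far as the arm can. A call is refused whole if a number of a shift passes 5 or a number of a turn 8.59, either way. A call with a gripper value outside its range is refused whole. The fingers move at their own pace and stop on an object; "squeeze" is the grip in N (left out, the last holds). Time passes only in rows, so rows that do not move let the fingers close. It gives the time, the measured TCP pose, the force and the opening at its end, in the units of the state.
- r.sense(): the state, without advancing time (a new reading comes with each control period).
- r.grab_frame(name): name is "side" or "top" or "wrist"; returns (picture, depth): 420x560x3 uint8, red, green, blue; 420x560 float32, mm along the optical axis (not along the pixel's ray), 0 where there is no reading.
- r.camera_model(name): a dict with "fx", "fy", "cx", "cy" (pixels), "R" (3x3) and "t" (3): a world point X has camera coordinates R X + t; the wrist camera has in their place "hand_eye" (4x4, takes a point from camera to tool coordinates, whose origin is the TCP and whose axes are the flange's). Camera axes: x right, y down, z forward; pixel columns grow to the right and rows downward; lengths in mm; the calibration is good to about 2 mm. A picture is of the moment at which its call begins: read the wrist's pose just before it. camera_model takes no time and is no camera call.
- r.sign_off(): hands the job in, once; it reports no verdict.
Trained networks look in the newest picture that a camera, given by its name, has taken for a name from the list of things; names that differ only in an ending like _2 or _b are one class to them, and where a whole thing is asked for, a point or a joint stands for the part that bears it (a point fixed in the world has none). Each returns a list of dicts, best first, with "confidence" (0 to 1); they miss things now and then, are a little off and sometimes report something else, mostly with a low value. They report only what shows in the picture. A call takes as long as a camera call. They do not tell look-alikes from the thing itself.
- r.cut_out(query, camera): "mask" (420x560 bool, what is visible of it) and "bbox" ([left, top, right, bottom] in pixels, round what is visible of it).
- r.place_of(query, camera): "location" ([row, column] in pixels: a listed point, or the origin of a listed thing).
The state is a dict: "clock": time; "qpos": joint angles; "qvel": joint speeds; "joint_efforts": joint torques, N m; "eef_pos": TCP position; "tcp_rot": TCP orientation; "contact_force": force on the tool from outside, world axes, zero at the start; "wrist_torque": the same for the moment, N m; "opening": opening from 0.0 (shut) to 1.0 (fully open).
Only numpy, scipy, OpenCV 4.12 (cv2) and the standard library are available. Lean on these libraries where they do the work, as an engineer would, in place of code of your own. Each camera call takes 0.05 s, during which the arm holds its last target. There are 200 camera calls.

## Task

Fit the two loose reed blocks into the opened accordion end, the longer block first and then the shorter one, each in the row whose spring catches suit its length. Press each straight onto the sloping board until both catches snap over its ends and it sits flush, centred and square in its row; as soon as it has snapped stop pushing, so that the felt under it is not squashed by more than 6 mm, and let go. Leave everything else on the bench where it is.

Things in the scene. Friction and masses are not known exactly. Their poses are not given: they have to be found in the camera images.
- long_centre (a point): The longer of the two loose reed blocks: wood, aluminium reed plates on both long sides, 170 x 26 x 45 mm high, about 160 g (+-30%). Point: its centre, 22.5 mm above its underside; x along its length, z out of its top. The foot (lowest 10 mm) ends in a rounded nose, 5 mm radius, at each end; above it the body is 144 mm long with flat sides. Same both ways round. Stands on the mat.
- short_centre (a point): The shorter of the two loose reed blocks: wood, aluminium reed plates on both long sides, 130 x 26 x 45 mm high, about 120 g (+-30%). Point: its centre, 22.5 mm above its underside; x along its length, z out of its top. The foot (lowest 10 mm) ends in a rounded nose, 5 mm radius, at each end; above it the body is 104 mm long with flat sides. Same both ways round. Stands on the mat.
- stand: opened accordion end: shallow wooden case 250 x 252 mm propped on a wedge, fixed. Its board slopes 25 degrees, low edge towards the robot at yaw 0; the felts' middle is 86 mm above the bench, over this origin. Three felt-topped rows 72 mm apart run up the slope; one holds a fixed block, 150 mm long and 45 mm high, fitted already. The rim is level with the felts.
- seat_long: empty seat of the longer block on the sloping board, in any of its three rows. Origin in the middle of the seat on top of its felt strip, x up the slope along the row, z square out of the board. A spring catch at each end, 164 mm between their lips. The block goes foot down, its length along x; home, its underside is on the felt and its centre at 0, 0, 22 mm here.
- seat_short: empty seat of the shorter block on the sloping board, in any of its three rows. Origin in the middle of the seat on top of its felt strip, x up the slope along the row, z square out of the board. A spring catch at each end, 124 mm between their lips. The block goes foot down, its length along x; home, its underside is on the felt and its centre at 0, 0, 22 mm here.
- catch_long_up (a joint): steel spring catch at the upper end of the longer block's seat: rounded lip (4 mm radius), centre 11.9 mm above the felt and 86 mm from the seat's origin. Value: m slid outward along the row, 0 at rest, at most 0.010. A block's noses meet the lips with its underside 11 to 14 mm above the felt; the push peaks at roughly 6 to 15 N for both catches, then falls as the lips snap over.
- catch_long_low (a joint): steel spring catch at the lower end of the longer block's seat: rounded lip (4 mm radius), centre 11.9 mm above the felt and 86 mm from the seat's origin. Value: m slid outward along the row, 0 at rest, at most 0.010. As above.
- catch_short_up (a joint): steel spring catch at the upper end of the shorter block's seat: rounded lip (4 mm radius), centre 11.9 mm above the felt and 66 mm from the seat's origin. Value: m slid outward along the row, 0 at rest, at most 0.010. As above.
- catch_short_low (a joint): steel spring catch at the lower end of the shorter block's seat: rounded lip (4 mm radius), centre 11.9 mm above the felt and 66 mm from the seat's origin. Value: m slid outward along the row, 0 at rest, at most 0.010. As above.
- felt_long (a joint): felt strip under the longer block's seat, 10 mm thick, springy, 4.5 N per mm. Value: m pressed in, 0 at rest; under a snapped-in block about 0.0005 to 0.001. More than 0.006 spoils it.
- felt_short (a joint): the same under the shorter block's seat
- mat: grey felt mat 310 x 330 x 3 mm fixed on the bench, origin under its centre; both loose blocks stand on it (its top is 3 mm above the bench), about 180 mm apart, at any yaw. It lies left or right of the accordion end, turn about.
- glue: glue bottle, 38 mm across, 105 mm high, standing on the mat; origin at the centre of its underside
- jar: small jar, 46 mm across, 50 mm high, standing on the mat; origin at the centre of its underside
- screwdriver: screwdriver 190 mm long lying on the bench in front, leave alone
- brush: brush 180 mm long lying on the bench in front, leave alone
Things that resemble listed ones, but are neither listed nor needed, are in the scene too. Leave any blue or yellow look-alike of the part that bears short_centre alone.

How it is judged:
By the outcome, as a careful person would: the job done as asked, in the order asked, and still so for the second after the job is handed in, with the robot touching nothing.
It also fails if it takes over 64 s, if anything falls off the work surface, if the arm or the gripper's body presses on something with over 40 N, if the wrist force passes 120 N, or if a joint passes its speed limit or range.

## Working session

There is one attempt and no reset: what is moved stays moved. The work goes in short steps, Python scripts to look and compute and a tool call to move; the robot and the scene stay as the last step left them, time stands still between calls to the robot, and variables do not carry over. Pictures are saved under pics/ and viewed, about 8 in all and at most 12, crops included, and the job is handed in when it is done.

Besides the shell and the picture viewer there is one more tool, called after ">>>" as name([rows], argument=value, ...), one row to a line, values as JSON. move_arm: Moves the arm, as the interface text tells. Its arguments: {"type":"object","properties":{"increments":{"type":"array","items":{"type":"object","properties":{"tx":{"type":"number"},"ty":{"type":"number"},"tz":{"type":"number"},"rx":{"type":"number"},"ry":{"type":"number"},"rz":{"type":"number"},"gripper":{"type":"number"}}}},"squeeze":{"type":"number"}},"required":["increments"]}

```bash
ls; mkdir -p pics; cat > h.py <<'E'
from rig import r
import numpy as np, cv2
from scipy.spatial.transform import Rotation as Ro
def pts(name):
    s=r.sense(); img,d=r.grab_frame(name); c=r.camera_model(name)
    v,u=np.mgrid[0:420,0:560]
    P=np.stack([(u-c['cx'])*d/c['fx'],(v-c['cy'])*d/c['fy'],d],-1)
    if 'hand_eye' in c:
        H=np.array(c['hand_eye']); T=np.eye(4); T[:3,:3]=Ro.from_euler('xyz',s['tcp_rot']).as_matrix(); T[:3,3]=s['eef_pos']
        M=T@H; W=P@M[:3,:3].T+M[:3,3]
    else:
        R=np.array(c['R']);t=np.array(c['t']).ravel(); W=(P-t)@R
    W[d==0]=np.nan
    return img,d,W
def save(n,img): cv2.imwrite('pics/'+n+'.png',cv2.cvtColor(img,cv2.COLOR_RGB2BGR))
E
python3 - <<'E'
from h import *
print(r.sense())
for n in ('top','side'):
    img,d,W=pts(n); save(n+'0',img); np.save(n+'0.npy',W)
    for q in ('long_centre','short_centre','seat_long','seat_short','stand','mat','glue','jar'):
        for o in r.place_of(q,n)[:3]:
            a,b=np.round(o['location']).astype(int); print(n,q,round(o['confidence'],2),a,b,np.round(W[a,b]) if 0<=a<420 and 0<=b<560 else '')
E
cd pics; python3 -c "
import cv2,numpy as np
cv2.imwrite('both.png',np.hstack([cv2.imread('top0.png'),cv2.imread('side0.png')]))"
```

```text
pics
{'clock': 0.0, 'qpos': array([ 1.28359301e+00,  3.53644306e-01,  1.63414294e+00,  2.80489287e-05,
        1.15518793e+00, -2.38735026e-03]), 'qvel': array([-0.00041888, -0.00056125,  0.00051555,  0.00236142, -0.00063345,
       -0.00141009]), 'joint_efforts': array([ 1.23670168e-03, -6.05251694e+01, -3.42090297e+01,  1.96454716e-04,
        9.06103291e-03,  1.59944352e-05]), 'eef_pos': array([175.46186187, 599.36805082, 230.56030781]), 'tcp_rot': array([-3.14021019e+00, -2.89459690e-05,  2.85676532e+00]), 'contact_force': array([0.05180891, 0.37799036, 0.38719043]), 'wrist_torque': array([ 0.06156573, -0.04676633,  0.01645591]), 'opening': 0.9986882872916237}
top long_centre 0.85 116 256 [695. 139.  49.]
top short_centre 0.88 258 132 [334. 467.  45.]
top short_centre 0.7 314 189 [188. 323.  46.]
top short_centre 0.53 115 251 [697. 152.  53.]
top seat_long 0.82 149 358 [ 594. -119.   81.]
top seat_long 0.53 156 410 [ 572. -249.   85.]
top seat_short 0.73 158 411 [ 567. -252.   83.]
top stand 0.92 160 375 [ 569. -165.   60.]
top stand 0.26 153 237 [607. 194.   6.]
top mat 0.71 155 238 [602. 192.   3.]
top glue 0.79 174 272 [538. 102.  72.]
top jar 0.4 148 356 [ 596. -113.   85.]
side long_centre 0.86 197 340 [687. 132.  29.]
side long_centre 0.68 222 216 [320. 264.  15.]
side short_centre 0.88 189 188 [317. 464.  23.]
side short_centre 0.55 228 164 [175. 292.  43.]
side short_centre 0.46 198 340 [687. 132.  25.]
side seat_long 0.92 244 378 [ 586. -125.   78.]
side seat_short 0.62 279 417 [ 569. -263.   85.]
side stand 0.89 282 396 [ 544. -228.   59.]
side glue 0.78 225 313 [538.  76.  25.]
side jar 0.46 180 304 [672. 300.   9.]
```

View pics/top0.png

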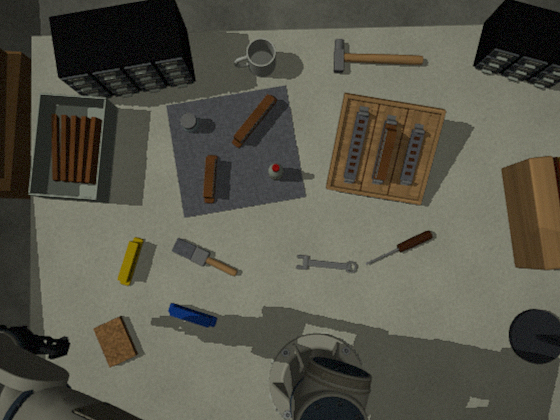

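View pics/side0.png

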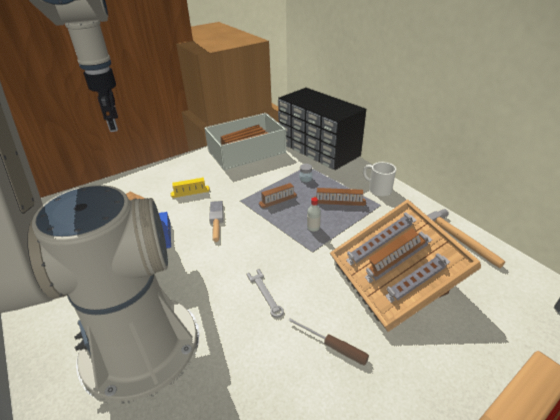

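The top view shows the mat with the long block at about (255,120), the short one at (210,178), the glue at (276,170) and the jar at (190,121). The stand is at (385,148): its long row is on the left (357,145), the fixed block is in the middle, and the short row is on the right (413,155). The yellow and blue look-alikes are at (131,260) and (192,315).

```bash
cat >> h.py <<'E'
def rect(xy):
    (c,s,a)=cv2.minAreaRect(xy.astype(np.float32)); 
    if s[0]<s[1]: s=s[::-1]; a+=90
    return np.round(c,1),np.round(s,1),round((a+90)%180-90,1)
def blocks(W,zlo=40,zhi=56,box=(440,770,20,360)):
    m=(W[...,2]>zlo)&(W[...,2]<zhi)&(W[...,0]>box[0])&(W[...,0]<box[1])&(W[...,1]>box[2])&(W[...,1]<box[3])
    n,l,st,_=cv2.connectedComponentsWithStats(m.astype(np.uint8))
    for i in range(1,n):
        if st[i,4]>60: print(st[i,4],rect(W[l==i][:,:2]),'z',np.round(np.nanmedian(W[l==i][:,2]),1))
E
python3 - <<'E'
from h import *
for n in ('top','side'):
    W=np.load(n+'0.npy'); print(n); blocks(W)
W=np.load('top0.npy')
m=(W[...,2]>20)&(W[...,0]>420)&(W[...,0]<740)&(W[...,1]>-340)&(W[...,1]<-20)
n,l,st,_=cv2.connectedComponentsWithStats(m.astype(np.uint8)); i=1+np.argmax(st[1:,4]); P=W[l==i]
print(rect(P[:,:2]),P[:,2].min(),P[:,2].max())
# rows: heights over sloped plane, for trial yaws
E=[]
yaw=np.radians(-10)
c=P[:,:2].mean(0); print(c)
best=None
for z0 in (86,):
    (c2,s,a)=rect(P[:,:2]); print(c2,s,a)
# plane via lstsq on rim points robustly
A=np.c_[P[:,:2]-c,np.ones(len(P))]; w=np.ones(len(P))
for k in range(30):
    x=np.linalg.lstsq(A*w[:,None],P[:,2]*w,rcond=None)[0]; res=P[:,2]-A@x; w=1/np.sqrt(1+(res/3)**2)
print('plane',x,np.degrees(np.arctan(np.hypot(*x[:2]))),'yaw',np.degrees(np.arctan2(x[1],x[0])))
print(np.histogram(res,bins=np.arange(-30,60,5)))
E
```

```text
top
541 (array([691.2, 144.8]), array([144.3,  27.5]), -40.0) z 48.2
176 (array([686.1, 315.3]), array([40.1, 39.5]), -2.4) z 52.6
404 (array([538. , 265.7]), array([104.6,  26.8]), -4.7) z 48.1
side
92 (array([686.1, 312.1]), array([43.9, 37.6]), 53.9) z 49.6
195 (array([536.8, 261.3]), array([104.6,  28.9]), -4.0) z 45.4
284 (array([691. , 141.1]), array([140.5,  31.6]), -39.2) z 45.7
67 (array([541.2,  78.2]), array([37.5, 21.8]), -33.3) z 47.9
(array([ 591.2, -185.5]), array([253.7, 238.6]), 78.8) 20.13657451550763 156.92400762264813
[ 592.06621854 -184.68890802]
[ 591.2 -185.5] [253.7 238.6] 78.8
plane [ 0.4597401  -0.087319   78.44841914] 25.07766381476649 yaw -10.754163964553028
(array([   0,    3,   37,   44,  659, 3301, 1822, 1351, 1534,  219,  120,
        144,   45,   24,   20,   16,   36]), array([-30, -25, -20, -15, -10,  -5,   0,   5,  10,  15,  20,  25,  30,
        35,  40,  45,  50,  55]))
```

```bash
cat >> h.py <<'E'
def go(p,R=None,pos=None,rot=None):
    "print shift (tool axes, cm) then turn (deg, tool axes)"
    s=r.sense(); Rc=Ro.from_euler('xyz',s['tcp_rot'])
    print('t=%.1f'%s['clock'],'shift cm',np.round(Rc.inv().apply(np.array(p)-s['eef_pos'])/10,2))
    if R is not None: print('turn deg',np.round((Rc.inv()*R).as_rotvec(degrees=True),2))
def down(yawdeg,tilt=0):
    "tool down, x heading yaw; tilt: tilted so z goes into board with upslope = -tool x"
    return Ro.from_euler('z',yawdeg,degrees=True)*Ro.from_euler('x',180,degrees=True)*Ro.from_euler('y',tilt,degrees=True)
E
python3 - <<'E'
from h import *
c=r.camera_model('wrist'); print(c)
go([620,180,330],down(164))
go([591,-185,350],down(169))
E
```

```text
{'fx': 366.4646257477477, 'fy': 366.4646257477477, 'cx': 280.2452000350451, 'cy': 209.49764496221812, 'hand_eye': array([[-3.49559010e-04, -9.55317079e-01, -2.95582740e-01,
         7.64284982e+01],
       [ 9.99999559e-01, -5.91422230e-04,  7.28854808e-04,
        -4.54695523e-01],
       [-8.71101649e-04, -2.95582355e-01,  9.55316865e-01,
        -1.42504724e+02],
       [ 0.00000000e+00,  0.00000000e+00,  0.00000000e+00,
         1.00000000e+00]])}
t=0.9 shift cm [-54.45 -27.8   -9.87]
turn deg [-0.   -0.   -0.32]
t=0.9 shift cm [-61.92 -63.65 -11.87]
turn deg [-0.   -0.   -5.32]
```

>>> move_arm([
  {"tx": -2, "ty": -1, "tz": -1},
  {"tx": -4.7, "ty": -2.4, "tz": -1},
  {"tx": -4.8, "ty": -2.4, "tz": -1},
  {"tx": -4.8, "ty": -2.4, "tz": -1},
  {"tx": -4.8, "ty": -2.4, "tz": -1},
  {"tx": -4.8, "ty": -2.4, "tz": -1},
  {"tx": -4.8, "ty": -2.4, "tz": -1},
  {"tx": -4.8, "ty": -2.4, "tz": -1},
  {"tx": -4.8, "ty": -2.4, "tz": -1},
  {"tx": -4.8, "ty": -2.4, "tz": -1},
  {"tx": -4.8, "ty": -2.4},
  {"tx": -4.2, "ty": -2.8},
])

```text
invalid input
```

```bash
python3 - <<'E'
from h import *
s=r.sense(); print(s['clock'],s['eef_pos'],np.degrees(s['tcp_rot']))
img,d,W=pts('wrist'); save('w1',img); np.save('w1.npy',W); blocks(W)
go([591,-185,350],down(169))
E
```

```text
0.9 [175.59547798 599.80750953 231.27766666] [-1.79998653e+02 -1.31459955e-04  1.63680478e+02]
t=0.9 shift cm [-61.92 -63.65 -11.87]
turn deg [-0.   -0.   -5.32]
```

>>> move_arm([
  {"tx": -2, "ty": -1, "tz": -1, "rx": 0, "ry": 0, "rz": 0, "gripper": 1},
])

```text
clock: 1.05
eef_pos: [190.7, 584.9, 240.1]
tcp_rot: [-3.14, -0.001, 2.858]
contact_force: [0.6, 0.9, -0.2]
opening: 1.002
```

>>> move_arm([
  {"tx": -4.7, "ty": -2.4, "tz": -1, "rx": 0, "ry": 0, "rz": 0, "gripper": 1},
  {"tx": -4.8, "ty": -2.4, "tz": -1, "rx": 0, "ry": 0, "rz": 0, "gripper": 1},
  {"tx": -4.8, "ty": -2.4, "tz": -1, "rx": 0, "ry": 0, "rz": 0, "gripper": 1},
  {"tx": -4.8, "ty": -2.4, "tz": -1, "rx": 0, "ry": 0, "rz": 0, "gripper": 1},
  {"tx": -4.8, "ty": -2.4, "tz": -1, "rx": 0, "ry": 0, "rz": 0, "gripper": 1},
  {"tx": -4.8, "ty": -2.4, "tz": -1, "rx": 0, "ry": 0, "rz": 0, "gripper": 1},
  {"tx": -4.8, "ty": -2.4, "tz": -1, "rx": 0, "ry": 0, "rz": 0, "gripper": 1},
  {"tx": -4.8, "ty": -2.4, "tz": -1, "rx": 0, "ry": 0, "rz": 0, "gripper": 1},
  {"tx": -4.8, "ty": -2.4, "tz": -1, "rx": 0, "ry": 0, "rz": 0, "gripper": 1},
  {"tx": -4.8, "ty": -2.4, "tz": 0, "rx": 0, "ry": 0, "rz": 0, "gripper": 1},
  {"tx": -4.3, "ty": -2.4, "tz": 0, "rx": 0, "ry": 0, "rz": 0, "gripper": 1},
])

```text
clock: 2.15
eef_pos: [588.6, 212.6, 324.4]
tcp_rot: [3.141, 0.001, 2.857]
contact_force: [0.9, -0.2, 0.2]
opening: 1.002
```

```bash
python3 - <<'E'
from h import *
s=r.sense(); print(s['clock'],s['eef_pos'],np.degrees(s['tcp_rot']),s['qvel'].round(3))
img,d,W=pts('wrist'); save('w1',img); np.save('w1.npy',W); blocks(W)
go([591,-185,350],down(169))
E
```

```text
2.15 [588.55694949 212.57959093 324.42861914] [1.79955298e+02 5.19572668e-02 1.63677316e+02] [-0.734  0.321 -0.409  0.003  0.099 -0.73 ]
2269 (array([538. , 265.5]), array([104.,  27.]), -5.4) z 47.8
153 (array([546.7, 102.5]), array([38.1, 17.2]), 7.3) z 49.6
1003 (array([686.6, 315.8]), array([40.9, 40.4]), -24.9) z 52.8
2226 (array([691.3, 144.6]), array([144.9,  27. ]), -39.8) z 47.7
t=2.2 shift cm [-10.94 -37.68  -2.49]
turn deg [-0.12  0.25 -5.46]
```

>>> move_arm([
  {"tx": -0.5, "ty": -4.5, "tz": -0.5, "rx": 0, "ry": 0, "rz": -2.8, "gripper": 1},
  {"tx": -1, "ty": -4.7, "tz": -0.5, "rx": 0, "ry": 0, "rz": -2.5, "gripper": 1},
  {"tx": -1, "ty": -4.8, "tz": -0.5, "rx": 0, "ry": 0, "rz": 0, "gripper": 1},
  {"tx": -1, "ty": -4.8, "tz": -0.5, "rx": 0, "ry": 0, "rz": 0, "gripper": 1},
  {"tx": -1, "ty": -4.8, "tz": 0, "rx": 0, "ry": 0, "rz": 0, "gripper": 1},
  {"tx": -1, "ty": -4.8, "tz": 0, "rx": 0, "ry": 0, "rz": 0, "gripper": 1},
  {"tx": -1, "ty": -4.8, "tz": 0, "rx": 0, "ry": 0, "rz": 0, "gripper": 1},
  {"tx": 0, "ty": -3, "tz": 0, "rx": 0, "ry": 0, "rz": 0, "gripper": 1},
  {"tx": 0, "ty": 0, "tz": 0, "rx": 0, "ry": 0, "rz": 0, "gripper": 1},
])

```text
clock: 3.1
eef_pos: [574.6, -156.6, 343.7]
tcp_rot: [-3.14, -0.0, 2.945]
contact_force: [0.4, 0.6, -0.8]
opening: 1.004
```

```bash
python3 - <<'E'
from h import *
s=r.sense(); print(s['clock'],s['eef_pos'],np.degrees(s['tcp_rot']),s['qvel'].round(3))
img,d,W=pts('wrist'); np.save('w2.npy',W); np.save('w2i.npy',img); save('w2',img)
for q in ('seat_long','seat_short','stand','catch_long_up','catch_long_low','catch_short_up','catch_short_low'):
    for o in r.place_of(q,'wrist')[:2]:
        a,b=np.round(o['location']).astype(int); print(q,round(o['confidence'],2),a,b,np.round(W[a,b],1) if 0<=a<420 and 0<=b<560 else '')
P=W[np.isfinite(W).all(-1)&(W[...,2]>20)&(abs(W[...,0]-591)<170)&(abs(W[...,1]+185)<170)]
np.save('P.npy',P)
c=np.array([591.,-185]); A=np.c_[P[:,:2]-c,np.ones(len(P))]; w=np.ones(len(P))
for k in range(40):
    x=np.linalg.lstsq(A*w[:,None],P[:,2]*w,rcond=None)[0]; res=P[:,2]-A@x; w=1/(1+(res/2)**2)
print('plane',x,np.degrees(np.arctan(np.hypot(*x[:2]))),'yaw',np.degrees(np.arctan2(x[1],x[0])))
print(np.histogram(res,bins=np.arange(-20,60,2)))
E
```

```text
3.1 [ 574.62763839 -156.64450175  343.71106068] [-1.79931997e+02 -1.20381781e-02  1.68760065e+02] [ 0.061 -0.007  0.011  0.033  0.002  0.053]
seat_long 0.57 180 321 [ 596.2 -114.9   85.4]
seat_short 0.72 183 192 [ 571.4 -257.2   85.2]
stand 0.58 169 265 [ 564.8 -170.6  124.4]Traceback (most recent call last):
  File "<stdin>", line 5, in <module>
ValueError: it knows: brush, glue, jar, long_centre, mat, screwdriver, seat_long, seat_short, short_centre, stand
```

View pics/w2.png

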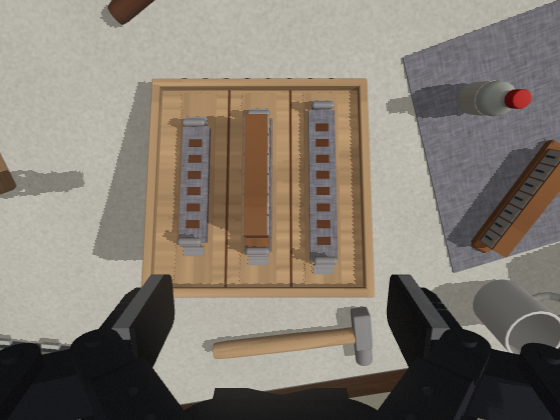

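The wrist view, taken from above, has the robot side at the top. The long row is on the right (column 322, catches at rows 103 and 264), the fixed block is at column 257, and the short row is on the left (column 194, catches at rows 122 and 245).

```bash
cat > st.py <<'E'
from h import *
W=np.load('w2.npy'); img=np.load('w2i.npy')
sel=np.isfinite(W).all(-1)&(W[...,2]>20)&(abs(W[...,0]-585)<170)&(abs(W[...,1]+185)<170)
hsv=cv2.cvtColor(img,cv2.COLOR_RGB2HSV)
o0=np.array([585.,-185,86])
from scipy.optimize import minimize
def frame(yaw): return Ro.from_euler('z',yaw,degrees=True)*Ro.from_euler('y',-25,degrees=True)
# rows' felts: grey pixels inside stand (low saturation)
Q=frame(-11).inv().apply((W-o0).reshape(-1,3)).reshape(W.shape)
grey=sel&(hsv[...,1]<70)&(abs(Q[...,0])<115)&(abs(Q[...,1])<115)
for nm,lo,hi in(('short',-110,-45),('long',45,110)):
    m=grey&(Q[...,1]>lo)&(Q[...,1]<hi)&(abs(Q[...,2])<25)
    n,l,st,_=cv2.connectedComponentsWithStats(m.astype(np.uint8)); 
    q=Q[m]; f=q[(abs(q[:,0])<55)]
    fz=np.median(f[:,2]); print(nm,'n',len(q),'felt z',fz,'zpct',np.percentile(f[:,2],[5,95]))
    ff=f[abs(f[:,2]-fz)<3]; x=np.linalg.lstsq(np.c_[ff[:,:2],np.ones(len(ff))],ff[:,2],rcond=None)[0]; print(' slopes deg',np.degrees(x[:2]),x[2])
    # centre line of felt: per-x-bin mid of y
    xs=[];ys=[];wd=[]
    for b in range(-55,55,5):
        y=f[(f[:,0]>=b)&(f[:,0]<b+5)][:,1]
        if len(y)>5: a,c=np.percentile(y,[2,98]); xs.append(b+2.5);ys.append((a+c)/2);wd.append(c-a)
    p=np.polyfit(xs,ys,1); print(' centre y',p[1],'angle',np.degrees(p[0]),'width',np.median(wd))
    print(' x extents grey',np.percentile(q[:,0],[0.5,99.5]))
    hi_=q[(q[:,2]-fz>8)]
    for s in(-1,1):
        e=hi_[hi_[:,0]*s>40]; 
        if len(e): print(' catch',s,len(e),'x',np.percentile(e[:,0],[2,50,98]).round(1),'y',np.percentile(e[:,1],[2,98]).round(1),'z',np.percentile(e[:,2],[5,50,98]).round(1))
fb=sel&(abs(Q[...,2]-45)<6)&(abs(Q[...,1])<40)
print('fixed',rect(Q[fb][:,:2]),np.median(Q[fb][:,2]))
st=sel&(Q[...,2]>-12)&(Q[...,2]<6); q=Q[st]; print('rim',rect(q[:,:2]))
E
python3 st.py
```

```text
short n 3212 felt z -0.2572152270020097 zpct [-3.25982442  1.13941336]
 slopes deg [ 0.20678801 -0.36107513] -0.675503654716755
 centre y -71.50536473417374 angle -0.21102421664152893 width 29.747658457669
 x extents grey [-79.84754095  80.05390083]
 catch -1 174 x [-70.9 -65.3 -62.3] y [-82.4 -59.3] z [11.6 14.6 16.7]
 catch 1 207 x [62.5 66.8 70.9] y [-82.5 -59.4] z [12.4 14.7 17.1]
long n 3872 felt z -0.31095892914018075 zpct [-2.04411579  1.05884385]
 slopes deg [0.13037034 0.18898626] -0.5295748082760456
 centre y 72.71814025330083 angle -0.36935618744093285 width 29.681151146914353
 x extents grey [-90.92924019 100.26429821]
 catch -1 184 x [-91.2 -85.  -81.7] y [61.1 84.3] z [11.6 14.  16.4]
 catch 1 203 x [83.  87.1 91.4] y [60.3 83.5] z [12.1 14.9 17. ]
fixed (array([-0.2,  0.5]), array([124.1,  26.9]), -0.3) 44.76028519585938
rim (array([-2.6,  0.6]), array([253.8, 252.3]), -0.2)
```

```bash
cat >> h.py <<'E'
FR=Ro.from_euler('z',-11,degrees=True)*Ro.from_euler('y',-25,degrees=True); O0=np.array([585.,-185,86])
def seat(q,yaw=-11.3):
    "world point of tool for stand-frame point q, and the tool rotation"
    return FR.apply(q)+O0, down(yaw+180,-25)
E
python3 - <<'E'
from h import *
go([691.2,144.7,130],down(140.1))
for q in ((.4,72.3,-.3),(.1,-71.2,-.3)):
    p,R=seat(q); print(p, R.apply([0,0,1]),FR.apply([0,0,1]), R.as_euler('xyz'))
E
```

```text
t=3.3 shift cm [-5.71 31.32 21.4 ]
turn deg [ 3.000e-02 -1.000e-02  2.892e+01]
[ 599.27580898 -114.12171912   85.89715497] [ 0.41442566 -0.08281042 -0.90630779] [-0.41485357  0.08063937  0.90630779] [3.14159265 0.43633231 2.94437045]
[ 571.62782124 -254.93334044   85.77036949] [ 0.41442566 -0.08281042 -0.90630779] [-0.41485357  0.08063937  0.90630779] [3.14159265 0.43633231 2.94437045]
```

>>> move_arm([
  {"tx": -0.71, "ty": 3.9, "tz": 2.6, "rx": 0, "ry": 0, "rz": 0, "gripper": 1},
  {"tx": -0.71, "ty": 3.9, "tz": 2.6, "rx": 0, "ry": 0, "rz": 0, "gripper": 1},
  {"tx": -0.71, "ty": 3.9, "tz": 2.6, "rx": 0, "ry": 0, "rz": 0, "gripper": 1},
  {"tx": -0.71, "ty": 3.9, "tz": 2.6, "rx": 0, "ry": 0, "rz": 0, "gripper": 1},
  {"tx": -0.71, "ty": 3.9, "tz": 2.6, "rx": 0, "ry": 0, "rz": 0, "gripper": 1},
  {"tx": -0.71, "ty": 3.9, "tz": 2.6, "rx": 0, "ry": 0, "rz": 0, "gripper": 1},
  {"tx": -0.71, "ty": 3.9, "tz": 2.6, "rx": 0, "ry": 0, "rz": 0, "gripper": 1},
  {"tx": -0.74, "ty": 4, "tz": 3, "rx": 0, "ry": 0, "rz": 0, "gripper": 1},
  {"tx": 0, "ty": 0, "tz": 0, "rx": 0, "ry": 0, "rz": 7.3, "gripper": 1},
  {"tx": 0, "ty": 0, "tz": 0, "rx": 0, "ry": 0, "rz": 7.3, "gripper": 1},
  {"tx": 0, "ty": 0, "tz": 0, "rx": 0, "ry": 0, "rz": 7.3, "gripper": 1},
  {"tx": 0, "ty": 0, "tz": 0, "rx": 0, "ry": 0, "rz": 7, "gripper": 1},
])

```text
clock: 4.5
eef_pos: [690.6, 145.1, 132.0]
tcp_rot: [-3.142, -0.0, 2.442]
contact_force: [0.2, -0.1, -0.4]
opening: 0.999
```

```bash
python3 - <<'E'
from h import *
img,d,W=pts('wrist'); blocks(W)
s=r.sense();print(s['eef_pos'],s['qvel'].round(2)); go([691.2,144.7,13],down(140.1))
E
```

```text
4990 (array([689.3, 313.3]), array([42.1, 35.3]), 44.6) z 52.8
942 (array([555.7,  99.8]), array([38.4, 18.6]), -40.8) z 49.5
8237 (array([691.7, 144.1]), array([144.5,  27. ]), -39.8) z 47.8
[690.5882909  144.912577   132.09149751] [-0.01 -0.   -0.   -0.    0.   -0.25]
t=4.5 shift cm [-0.06  0.02 11.91]
turn deg [-0.   -0.02 -0.59]
```

>>> move_arm([
  {"tx": -0.03, "ty": 0.02, "tz": 3, "rx": 0, "ry": 0, "rz": 0, "gripper": 1},
  {"tx": -0.02, "ty": 0, "tz": 4, "rx": 0, "ry": 0, "rz": 0, "gripper": 1},
  {"tx": 0, "ty": 0, "tz": 3, "rx": 0, "ry": 0, "rz": 0, "gripper": 1},
  {"tx": 0, "ty": 0, "tz": 1.9, "rx": 0, "ry": 0, "rz": 0, "gripper": 1},
  {"tx": 0, "ty": 0, "tz": 0, "rx": 0, "ry": 0, "rz": 0, "gripper": 1},
  {"tx": 0, "ty": 0, "tz": 0, "rx": 0, "ry": 0, "rz": 0, "gripper": -1},
  {"tx": 0, "ty": 0, "tz": 0, "rx": 0, "ry": 0, "rz": 0, "gripper": -1},
  {"tx": 0, "ty": 0, "tz": 0, "rx": 0, "ry": 0, "rz": 0, "gripper": -1},
  {"tx": 0, "ty": 0, "tz": 0, "rx": 0, "ry": 0, "rz": 0, "gripper": -1},
  {"tx": 0, "ty": 0, "tz": 0, "rx": 0, "ry": 0, "rz": 0, "gripper": -1},
], squeeze=70)

```text
clock: 5.55
eef_pos: [692.6, 142.9, 14.7]
tcp_rot: [3.14, 0.001, 2.445]
contact_force: [-0.7, 0.2, 6.7]
opening: 0.292
```

>>> move_arm([
  {"tx": 0, "ty": 0, "tz": 0, "rx": 0, "ry": 0, "rz": 0, "gripper": -1},
  {"tx": 0, "ty": 0, "tz": 0, "rx": 0, "ry": 0, "rz": 0, "gripper": -1},
], squeeze=70)

```text
clock: 5.75
eef_pos: [692.6, 142.9, 14.6]
tcp_rot: [3.14, 0.001, 2.445]
contact_force: [-0.0, 0.1, 6.5]
opening: 0.292
```

>>> move_arm([
  {"tx": 0, "ty": 0, "tz": -1, "rx": 0, "ry": 0, "rz": 0, "gripper": -1},
  {"tx": 0, "ty": 0, "tz": -3, "rx": 0, "ry": 0, "rz": 0, "gripper": -1},
  {"tx": 0, "ty": 0, "tz": -4.8, "rx": 0, "ry": 0, "rz": 0, "gripper": -1},
  {"tx": 0, "ty": 0, "tz": -4.8, "rx": 0, "ry": 0, "rz": 0, "gripper": -1},
  {"tx": 0, "ty": 0, "tz": -4.4, "rx": 0, "ry": 0, "rz": 0, "gripper": -1},
  {"tx": 0, "ty": 0, "tz": 0, "rx": 0, "ry": 0, "rz": 0, "gripper": -1},
  {"tx": 0, "ty": 0, "tz": 0, "rx": 0, "ry": 0, "rz": 0, "gripper": -1},
], squeeze=70)

```text
clock: 6.45
eef_pos: [691.9, 142.7, 194.8]
tcp_rot: [3.14, 0.001, 2.445]
contact_force: [-0.5, -0.2, -1.7]
opening: 0.292
```

```bash
cat >> h.py <<'E'
def toolpts(name='wrist'):
    img,d,W=pts(name); s=r.sense()
    return img,Ro.from_euler('xyz',s['tcp_rot']).inv().apply((W-s['eef_pos']).reshape(-1,3)).reshape(W.shape)
E
python3 - <<'E'
from h import *
img,T=toolpts(); save('w3',img); s=r.sense(); print(s['eef_pos'],s['contact_force'],s['opening'])
m=np.isfinite(T).all(-1)&(T[...,2]<20)&(T[...,2]>-60)&(abs(T[...,1])<20)&(abs(T[...,0])<100)
q=T[m]; print(len(q))
for lo in range(-45,20,5):
    b=q[(q[:,2]>=lo)&(q[:,2]<lo+5)]
    if len(b)>5: print(lo,len(b),'x',np.percentile(b[:,0],[1,99]).round(1),'y',np.percentile(b[:,1],[1,99]).round(1))
o=r.cut_out('long_centre','wrist'); print([(x['confidence'],x['bbox']) for x in o])
pt=seat((.4,72.3,0))[0]; 
go(seat((.4,72.3,120))[0],seat((0,0,0))[1])
E
```

```text
[690.88909804 142.47532651 192.85892091] [-0.58378219  0.75435869 -3.00291883] 0.29537279611801875
28795
-45 424 x [-7.6 13. ] y [-19.4  19.3]
-40 12976 x [-26.3  72.4] y [-14.8  15. ]
-35 10357 x [-27.4  72.1] y [-14.2  14.3]
-30 369 x [-18.8  73. ] y [-18.8  19. ]
-25 215 x [10.4 73. ] y [-18.8  19. ]
-20 145 x [10.4 11.7] y [-18.8  19.2]
-15 164 x [10.4 73. ] y [-19.   19.3]
-10 80 x [10.5 72.9] y [-18.8  19.3]
-5 1037 x [73.1 83.4] y [-12.6  12.9]
0 1356 x [73.1 85.7] y [-12.4  12.8]
[(0.7, [235.7, 66.7, 325.4, 392.9])]
t=6.5 shift cm [ -5.02 -27.98  -0.27]
turn deg [ -6.34 -24.6  -28.14]
```

View pics/w3.png

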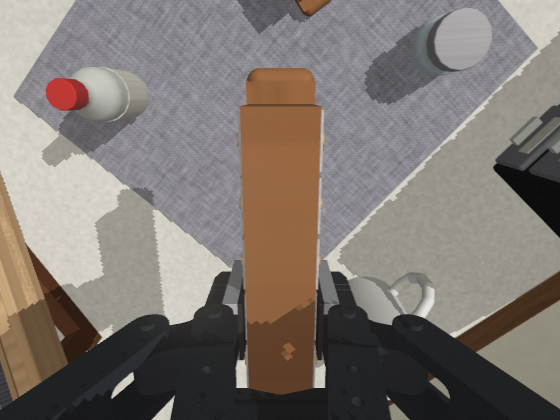

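The long block hangs straight in the jaws: near end at (280,75), body from row 105 down, no visible tilt.

```bash
cat >> h.py <<'E'
def held(T,xe=73):
    m=np.isfinite(T).all(-1)&(abs(T[...,1])<10)&(T[...,0]>15)&(T[...,0]<xe-6)&(T[...,2]>-50)&(T[...,2]<-25)
    q=T[m]; x=np.linalg.lstsq(np.c_[q[:,:2],np.ones(len(q))],q[:,2],rcond=None)[0]
    print('top plane: z at tcp %.1f, slope deg'%x[2],np.degrees(x[:2]).round(2))
    e=T[np.isfinite(T).all(-1)&(abs(T[...,1])<9)&(T[...,0]>xe-12)&(T[...,0]<xe+22)&(T[...,2]<20)&(T[...,2]>-45)]
    print('foot end x',np.percentile(e[:,0],[50,99,99.8]).round(1),'body end',np.percentile(e[e[:,2]<-30][:,0],99.5).round(1))
    a=T[np.isfinite(T).all(-1)&(T[...,0]>15)&(T[...,0]<xe-6)&(abs(T[...,2]-x[2])<2)&(abs(T[...,1])<20)]
    xs=np.arange(20,xe-8,4); ys=[np.percentile(a[abs(a[:,0]-v)<2][:,1],[1.5,98.5]) for v in xs]; ys=np.array(ys)
    p=np.polyfit(xs,ys.mean(1),1); print('centre y',p[1].round(2),'yaw deg',np.degrees(p[0]).round(2),'w',np.median(ys[:,1]-ys[:,0]))
E
python3 - <<'E'
from h import *
img,T=toolpts(); held(T)
s=r.sense(); print(s['eef_pos']); go(seat((.4,72.3,120))[0],seat((0,0,0))[1])
E
```

```text
top plane: z at tcp -33.8, slope deg [-0.05  0.01]
foot end x [71.7 86.1 86.3] body end 73.5
centre y -0.58 yaw deg 0.04 w 22.821317259527568
[690.27594767 142.36924591 191.21305985]
t=6.6 shift cm [ -5.03 -27.97  -0.31]
turn deg [ -6.36 -24.63 -28.14]
```

>>> move_arm([
  {"tx": -0.6, "ty": -3.5, "tz": 0, "rx": 0, "ry": 0, "rz": 0, "gripper": -1},
  {"tx": -0.8, "ty": -4.7, "tz": 0, "rx": 0, "ry": 0, "rz": 0, "gripper": -1},
  {"tx": -0.8, "ty": -4.7, "tz": 0, "rx": 0, "ry": 0, "rz": 0, "gripper": -1},
  {"tx": -0.9, "ty": -4.7, "tz": -0.3, "rx": 0, "ry": 0, "rz": 0, "gripper": -1},
  {"tx": -0.9, "ty": -4.7, "tz": 0, "rx": 0, "ry": 0, "rz": 0, "gripper": -1},
  {"tx": -0.9, "ty": -4.7, "tz": 0, "rx": 0, "ry": 0, "rz": 0, "gripper": -1},
  {"tx": -0.1, "ty": -1, "tz": 0, "rx": 0, "ry": 0, "rz": -7.1, "gripper": -1},
  {"tx": 0, "ty": 0, "tz": 0, "rx": 0, "ry": 0, "rz": -7.1, "gripper": -1},
  {"tx": 0, "ty": 0, "tz": 0, "rx": 0, "ry": 0, "rz": -7.1, "gripper": -1},
  {"tx": 0, "ty": 0, "tz": 0, "rx": 0, "ry": 0, "rz": -7.1, "gripper": -1},
  {"tx": 0, "ty": 0, "tz": 0, "rx": 0, "ry": -6, "rz": 0, "gripper": -1},
  {"tx": 0, "ty": 0, "tz": 0, "rx": 0, "ry": -6, "rz": 0, "gripper": -1},
], squeeze=70)

```text
clock: 7.8
eef_pos: [550.0, -104.2, 194.6]
tcp_rot: [-3.142, 0.21, 2.941]
contact_force: [1.2, 0.3, -3.1]
opening: 0.297
```

>>> move_arm([
  {"tx": 0, "ty": 0, "tz": 0, "rx": 0, "ry": -6.5, "rz": 0, "gripper": -1},
  {"tx": 0, "ty": 0, "tz": 0, "rx": 0, "ry": -6.5, "rz": 0, "gripper": -1},
  {"tx": 0, "ty": 0, "tz": 0, "rx": 0, "ry": 0, "rz": 0, "gripper": -1},
  {"tx": 0, "ty": 0, "tz": 0, "rx": 0, "ry": 0, "rz": 0, "gripper": -1},
], squeeze=70)

```text
clock: 8.2
eef_pos: [549.4, -104.0, 195.3]
tcp_rot: [-3.141, 0.432, 2.941]
contact_force: [0.7, 0.5, -0.8]
opening: 0.295
```

```bash
python3 - <<'E'
from h import *
img,T=toolpts(); held(T)
s=r.sense(); print(s['eef_pos'],s['tcp_rot'],s['contact_force']); go(seat((.4,72.3,120))[0],seat((0,0,0))[1])
E
```

```text
top plane: z at tcp -33.5, slope deg [-0.22  0.05]
foot end x [72.7 87.7 88.1] body end 75.2
centre y -0.31 yaw deg 0.06 w 22.840859561559014
[ 550.70920719 -104.24863354  196.04698304] [-3.14156949  0.43337833  2.94055859] [-0.10823823 -0.35142368 -2.78553933]
t=8.2 shift cm [ 0.16 -0.04  0.05]
turn deg [-0.09 -0.17 -0.2 ]
```

```bash
cat >> h.py <<'E'
def toolpts(name='wrist'):
    img,d=r.grab_frame(name); c=r.camera_model(name); H=np.array(c['hand_eye']); v,u=np.mgrid[0:420,0:560]
    P=np.stack([(u-c['cx'])*d/c['fx'],(v-c['cy'])*d/c['fy'],d],-1)@H[:3,:3].T+H[:3,3]; P[d==0]=np.nan
    return img,P
def standrel(T,seatq,R=None):
    "lower-end catch / felt of row seen, in tool coords minus wanted seat position"
    pass
E
python3 - <<'E'
from h import *
S=[];
for k in range(4):
    img,T=toolpts(); s=r.sense(); S.append(np.r_[s['eef_pos'],np.degrees(s['tcp_rot'])])
    if k in(0,3): held(T)
save('w4',img); np.save('w4T.npy',T); np.save('w4i.npy',img)
S=np.array(S); print(S.round(2)); m=S.mean(0)
R=Ro.from_euler('xyz',m[3:],degrees=True); p,Rt=seat((.4,72.3,0))
print('seat origin in tool',R.inv().apply(p-m[:3]).round(2),'turn',(R.inv()*Rt).as_rotvec(degrees=True).round(2))
E
```

```text
top plane: z at tcp -33.7, slope deg [-0.12  0.01]
foot end x [71.8 86.4 86.5] body end 73.7
centre y -0.27 yaw deg 0.02 w 22.847645291219685
top plane: z at tcp -33.7, slope deg [-0.11 -0.07]
foot end x [71.8 86.4 86.5] body end 73.7
centre y -0.28 yaw deg 0.05 w 22.81687146992984
[[ 551.37 -104.38  196.41 -180.     24.9   168.48]
 [ 551.6  -104.43  196.54  180.     24.94  168.48]
 [ 551.52 -104.39  196.49 -180.     24.96  168.48]
 [ 551.31 -104.37  196.43 -180.     24.97  168.48]]
seat origin in tool [ 2.3700e+00  1.2054e+02 -2.0000e-02] turn [-90.09  -0.2   -0.11]
```

View pics/w4.png

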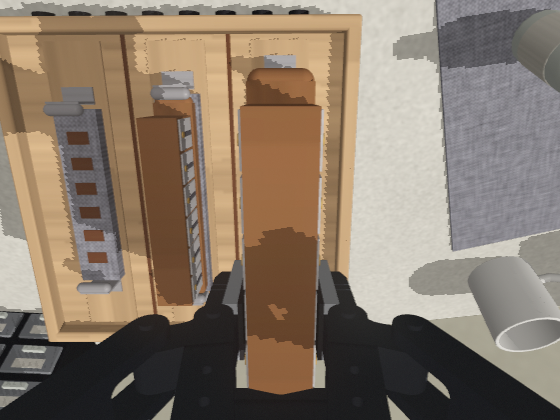

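```bash
cat > chk.py <<'E'
from h import *
def chk(T,img,row,half,pos,R,blk=1.5):
    Q=FR.inv().apply((R.apply(T.reshape(-1,3))+pos-O0)).reshape(T.shape)
    sel=np.isfinite(Q).all(-1); hsv=cv2.cvtColor(img,cv2.COLOR_RGB2HSV)
    g=sel&(hsv[...,1]<70)&(abs(Q[...,1]-row)<28)&(abs(Q[...,0])<115)&(Q[...,2]>6)&(Q[...,2]<22)
    for s in(-1,1):
        e=Q[g&(Q[...,0]*s>half-12)&(Q[...,0]*s<half+12)]
        if len(e)>20: print(' catch',row,s,len(e),'x',np.percentile(e[:,0],[2,50,98]).round(1),'y',np.percentile(e[:,1],[2,98]).round(1),e[:,1].mean().round(1))
    f=Q[sel&(hsv[...,1]<70)&(abs(Q[...,1]-row)<22)&(abs(Q[...,0])<50)&(abs(Q[...,2])<4)]
    if len(f)>100:
        xs=np.arange(-45,46,5); ys=np.array([np.percentile(f[abs(f[:,0]-v)<2.5][:,1],[2,98]).mean() if (abs(f[:,0]-v)<2.5).sum()>8 else np.nan for v in xs]); k=np.isfinite(ys)
        if k.sum()>3: p=np.polyfit(xs[k],ys[k],1); print(' felt',row,'z',np.median(f[:,2]).round(2),'y',p[1].round(2),'ang',np.degrees(p[0]).round(2))
    return Q
E
python3 - <<'E'
from chk import *
T=np.load('w4T.npy'); img=np.load('w4i.npy')
pos=np.array([551.35,-104.38,196.45]); R=Ro.from_euler('xyz',[180,24.96,168.48],degrees=True)
Q=chk(T,img,-71,66,pos,R); Q=chk(T,img,72,86,pos,R)
fb=np.isfinite(Q).all(-1)&(abs(Q[...,2]-45)<6)&(abs(Q[...,1])<40); print(rect(Q[fb][:,:2]),np.median(Q[fb][:,2]))
st=np.isfinite(Q).all(-1)&(abs(Q[...,2])<6)&(Q[...,0]<-100)&(Q[...,1]>80)&(Q[...,1]<150)&(Q[...,0]>-150); q=Q[st]; print('lower edge x',np.percentile(q[:,0],2),'side y',np.percentile(Q[np.isfinite(Q).all(-1)&(abs(Q[...,2])<5)&(Q[...,1]>100)&(Q[...,1]<140)][:,1],98))
p,Rt=seat((.4,72.3,0)); print('tcp->seat tool axes',R.inv().apply(p-pos).round(2))
E
python3 - <<'E'
from chk import *
import numpy as np
W=np.load('w2.npy'); Q=FR.inv().apply((W-O0).reshape(-1,3)).reshape(W.shape)
st=np.isfinite(Q).all(-1)&(abs(Q[...,2])<6)&(Q[...,0]<-100)&(Q[...,1]>80)&(Q[...,1]<150)&(Q[...,0]>-150); q=Q[st]; print('w2: lower edge x',np.percentile(q[:,0],2),'side y',np.percentile(Q[np.isfinite(Q).all(-1)&(abs(Q[...,2])<5)&(Q[...,1]>100)&(Q[...,1]<140)][:,1],98))
E
```

```text
catch -71 -1 533 x [-71.3 -67.  -63. ] y [-82.2 -59.2] -70.0
 catch -71 1 391 x [61.2 64.1 70.2] y [-82.6 -59.4] -70.4
 felt -71 z -0.28 y -71.44 ang -0.2
(array([-0.1,  1.1]), array([124.3,  26. ]), -0.3) 44.72537934089436
lower edge x -124.41790587755035 side y 125.92441430277144
tcp->seat tool axes [2.3100e+00 2.0000e-02 1.2057e+02]
w2: lower edge x -122.77042334279963 side y 136.7687644929469
```

>>> move_arm([
  {"tx": 0.08, "ty": 0.02, "tz": 1.5, "rx": 0, "ry": 0, "rz": -0.2, "gripper": -1},
  {"tx": 0, "ty": 0, "tz": 3, "rx": 0, "ry": 0, "rz": 0, "gripper": -1},
  {"tx": 0, "ty": 0, "tz": 3, "rx": 0, "ry": 0, "rz": 0, "gripper": -1},
  {"tx": 0, "ty": 0, "tz": 1.5, "rx": 0, "ry": 0, "rz": 0, "gripper": -1},
  {"tx": 0, "ty": 0, "tz": 0, "rx": 0, "ry": 0, "rz": 0, "gripper": -1},
  {"tx": 0, "ty": 0, "tz": 0, "rx": 0, "ry": 0, "rz": 0, "gripper": -1},
  {"tx": 0, "ty": 0, "tz": 0, "rx": 0, "ry": 0, "rz": 0, "gripper": -1},
  {"tx": 0, "ty": 0, "tz": 0, "rx": 0, "ry": 0, "rz": 0, "gripper": -1},
], squeeze=70)

```text
clock: 9.25
eef_pos: [587.3, -111.5, 115.5]
tcp_rot: [-3.14, 0.438, 2.944]
contact_force: [0.4, 0.4, -1.7]
opening: 0.293
```

```bash
cat >> chk.py <<'E'
def status(q,fz=None):
    s=r.sense(); R=Ro.from_euler('xyz',s['tcp_rot']); p,Rt=seat(q)
    print('t %.2f'%s['clock'],'tcp->seat',R.inv().apply(p-s['eef_pos']).round(2),'turn',(R.inv()*Rt).as_rotvec(degrees=True).round(2),'F tool',R.inv().apply(s['contact_force']).round(1),'M',R.inv().apply(s['wrist_torque']).round(2))
E
python3 - <<'E'
from chk import *
for k in range(3): img,T=toolpts(); status((.4,72.3,-.3))
held(T); save('w5',img)
s=r.sense(); chk(T,img,-71,66,s['eef_pos'],Ro.from_euler('xyz',s['tcp_rot'])); chk(T,img,72,86,s['eef_pos'],Ro.from_euler('xyz',s['tcp_rot']))
E
```

```text
t 9.30 tcp->seat [ 1.29 -0.18 31.96] turn [-0.09  0.09  0.  ] F tool [ 0.3 -0.7  2.1] M [-0.02  0.31  0.01]
t 9.35 tcp->seat [ 1.2  -0.17 31.86] turn [-0.09  0.08  0.  ] F tool [ 1.  -0.4  1.5] M [ 0.06  0.34 -0.05]
t 9.40 tcp->seat [ 1.02 -0.19 31.74] turn [-0.09  0.06  0.  ] F tool [ 0.3 -0.2  1.9] M [-0.    0.37  0.04]
top plane: z at tcp -33.7, slope deg [-0.1   0.02]
foot end x [72.9 92.1 92.5] body end 73.7
centre y -0.27 yaw deg 0.04 w 22.81128872230545
 catch -71 1 661 x [61.  63.6 70.5] y [-77.3 -59. ] -67.4
 felt -71 z -0.47 y -63.96 ang -6.39
 catch 72 -1 765 x [-91.1 -88.3 -85.8] y [60.4 84. ] 72.3
```

View pics/w5.png

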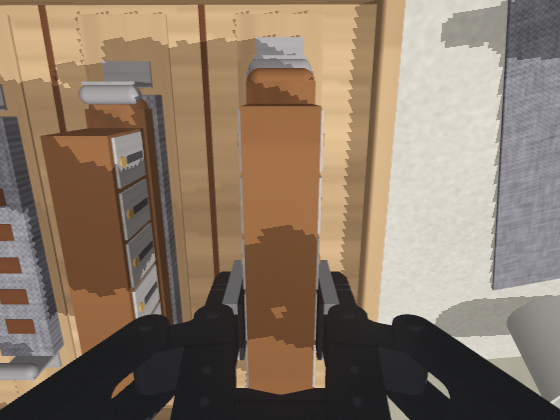

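>>> move_arm([
  {"tx": -0.05, "ty": 0, "tz": 0.4, "rx": 0, "ry": 0, "rz": 0, "gripper": -1},
  {"tx": 0, "ty": 0, "tz": 0.2, "rx": 0, "ry": 0, "rz": 0, "gripper": -1},
  {"tx": 0, "ty": 0, "tz": 0, "rx": 0, "ry": 0, "rz": 0, "gripper": -1},
  {"tx": 0, "ty": 0, "tz": 0, "rx": 0, "ry": 0, "rz": 0, "gripper": -1},
  {"tx": 0, "ty": 0, "tz": 0, "rx": 0, "ry": 0, "rz": 0, "gripper": -1},
], squeeze=70)

```text
clock: 9.9
eef_pos: [589.8, -112.0, 109.0]
tcp_rot: [-3.14, 0.436, 2.944]
contact_force: [0.1, -0.2, -0.6]
opening: 0.295
```

```bash
python3 -c "
from chk import *
status((.4,72.3,-.3))"
```

```text
t 9.90 tcp->seat [ 0.93 -0.19 25.04] turn [-0.09 -0.01  0.  ] F tool [ 0.2 -0.2  0.6] M [ 0.02  0.28 -0.01]
```

>>> move_arm([
  {"tx": 0, "ty": 0, "tz": 0.15, "rx": 0, "ry": 0, "rz": 0, "gripper": -1},
  {"tx": 0, "ty": 0, "tz": 0.15, "rx": 0, "ry": 0, "rz": 0, "gripper": -1},
  {"tx": 0, "ty": 0, "tz": 0, "rx": 0, "ry": 0, "rz": 0, "gripper": -1},
], squeeze=70)

```text
clock: 10.2
eef_pos: [591.1, -112.3, 106.5]
tcp_rot: [-3.14, 0.437, 2.944]
contact_force: [-2.0, 1.0, 0.9]
opening: 0.293
```

```bash
python3 -c "
from chk import *
status((.4,72.3,-.3))"
```

```text
t 10.20 tcp->seat [ 1.17 -0.17 22.2 ] turn [-0.09  0.02  0.  ] F tool [ 1.6  0.6 -1.7] M [-0.01  0.35 -0.03]
```

>>> move_arm([
  {"tx": 0, "ty": 0, "tz": 0.15, "rx": 0, "ry": 0, "rz": 0, "gripper": -1},
  {"tx": 0, "ty": 0, "tz": 0.1, "rx": 0, "ry": 0, "rz": 0, "gripper": -1},
], squeeze=70)

```text
clock: 10.4
eef_pos: [592.3, -112.5, 104.2]
tcp_rot: [-3.14, 0.437, 2.944]
contact_force: [-1.2, -0.5, 2.4]
opening: 0.291
```

```bash
python3 -c "
from chk import *
status((.4,72.3,-.3))"
```

```text
t 10.40 tcp->seat [ 1.26 -0.16 19.65] turn [-0.09  0.03  0.  ] F tool [-0.  -0.7 -2.6] M [ 0.08  0.34 -0.03]
```

>>> move_arm([
  {"tx": 0, "ty": 0, "tz": 0.15, "rx": 0, "ry": 0, "rz": 0, "gripper": -1},
  {"tx": 0, "ty": 0, "tz": 0.1, "rx": 0, "ry": 0, "rz": 0, "gripper": -1},
], squeeze=70)

```text
clock: 10.6
eef_pos: [593.3, -112.7, 101.6]
tcp_rot: [-3.14, 0.437, 2.944]
contact_force: [1.4, -0.1, -0.1]
opening: 0.296
```

```bash
python3 -c "
from chk import *
status((.4,72.3,-.3))"
```

```text
t 10.60 tcp->seat [ 1.1  -0.17 16.87] turn [-0.09  0.01  0.  ] F tool [-1.2  0.1  0.7] M [0.   0.19 0.05]
```

```bash
python3 -c "
from chk import *
img,T=toolpts(); held(T); status((.4,72.3,-.3))
s=r.sense(); chk(T,img,72,88,s['eef_pos'],Ro.from_euler('xyz',s['tcp_rot']))"
```

```text
top plane: z at tcp -33.7, slope deg [-0.13 -0.03]
foot end x [73.9 94.5 94.9] body end 73.7
centre y -0.27 yaw deg 0.02 w 22.846994257823436
t 10.65 tcp->seat [ 0.94 -0.18 16.69] turn [-0.09 -0.01  0.  ] F tool [-0.  -0.1  4.1] M [ 0.01  0.03 -0.01]
 catch 72 -1 1731 x [-94.4 -89.7 -85.5] y [60.8 84. ] 72.4
```

>>> move_arm([
  {"tx": 0, "ty": 0, "tz": 0.15, "rx": 0, "ry": 0, "rz": 0, "gripper": -1},
  {"tx": 0, "ty": 0, "tz": 0.1, "rx": 0, "ry": 0, "rz": 0, "gripper": -1},
], squeeze=70)

```text
clock: 10.85
eef_pos: [594.3, -112.9, 99.3]
tcp_rot: [-3.14, 0.436, 2.944]
contact_force: [1.7, 0.0, -3.5]
opening: 0.294
```

```bash
python3 -c "
from chk import *
status((.4,72.3,-.3))
img,T=toolpts(); held(T); status((.4,72.3,-.3))"
```

```text
t 10.85 tcp->seat [ 1.04 -0.17 14.33] turn [-0.09  0.    0.  ] F tool [-0.   0.4  3.9] M [-0.01  0.02  0.  ]
top plane: z at tcp -33.7, slope deg [-0.09  0.03]
foot end x [74.3 94.5 94.9] body end 73.7
centre y -0.32 yaw deg 0.13 w 22.869260163942826
t 10.90 tcp->seat [ 0.9  -0.19 14.19] turn [-0.09 -0.01  0.  ] F tool [-1.   0.9  6.7] M [ 0.01  0.02 -0.04]
```

>>> move_arm([
  {"tx": 0, "ty": 0, "tz": 0.15, "rx": 0, "ry": 0, "rz": 0, "gripper": -1},
  {"tx": 0, "ty": 0, "tz": 0.1, "rx": 0, "ry": 0, "rz": 0, "gripper": -1},
  {"tx": 0, "ty": 0, "tz": 0, "rx": 0, "ry": 0, "rz": 0, "gripper": -1},
], squeeze=70)

```text
clock: 11.2
eef_pos: [595.6, -113.2, 97.3]
tcp_rot: [-3.14, 0.437, 2.944]
contact_force: [3.8, -0.1, -5.4]
opening: 0.297
```

```bash
python3 -c "
from chk import *
status((.4,72.3,-.3))
img,T=toolpts(); held(T); status((.4,72.3,-.3)); save('w6',img)
s=r.sense(); chk(T,img,72,88,s['eef_pos'],Ro.from_euler('xyz',s['tcp_rot']))"
```

```text
t 11.20 tcp->seat [ 1.38 -0.17 11.96] turn [-0.09  0.04  0.  ] F tool [-1.2  0.6  6.4] M [ 0.06 -0.26 -0.01]
top plane: z at tcp -33.6, slope deg [ 0.04 -0.17]
foot end x [73.8 93.  93.2] body end 73.7
centre y -0.28 yaw deg 0.05 w 22.82170834851807
t 11.25 tcp->seat [ 1.26 -0.19 12.01] turn [-0.09  0.03  0.  ] F tool [-1.8  0.   6.5] M [ 0.01 -0.38 -0.04]
 catch 72 -1 1842 x [-91.5 -86.7 -82.5] y [60.8 84.1] 72.4
```

>>> move_arm([
  {"tx": 0, "ty": 0, "tz": 0.07, "rx": 0, "ry": 0, "rz": 0, "gripper": -1},
  {"tx": 0, "ty": 0, "tz": 0, "rx": 0, "ry": 0, "rz": 0, "gripper": -1},
], squeeze=70)

```text
clock: 11.45
eef_pos: [595.6, -113.2, 96.8]
tcp_rot: [-3.14, 0.437, 2.944]
contact_force: [3.5, -0.8, -2.6]
opening: 0.295
```

```bash
python3 -c "
from chk import *
status((.4,72.3,-.3))"
```

```text
t 11.45 tcp->seat [ 1.19 -0.18 11.43] turn [-0.09  0.02  0.  ] F tool [-2.1 -0.1  3.8] M [ 0.02 -0.28  0.05]
```

>>> move_arm([
  {"tx": 0, "ty": 0, "tz": 0, "rx": 0, "ry": 0, "rz": 0, "gripper": 0.1},
  {"tx": 0, "ty": 0, "tz": 0, "rx": 0, "ry": 0, "rz": 0, "gripper": 0.1},
  {"tx": 0, "ty": 0, "tz": 0, "rx": 0, "ry": 0, "rz": 0, "gripper": 0.1},
  {"tx": 0, "ty": 0, "tz": 0, "rx": 0, "ry": 0, "rz": 0, "gripper": 0.1},
  {"tx": 0, "ty": 0, "tz": 0, "rx": 0, "ry": 0, "rz": 0, "gripper": 0.1},
])

```text
clock: 11.95
eef_pos: [595.3, -113.2, 96.6]
tcp_rot: [-3.14, 0.436, 2.944]
contact_force: [0.5, 0.1, 0.0]
opening: 0.554
```

```bash
python3 -c "
from chk import *
img,T=toolpts(); held(T); status((.4,72.3,-.3)); save('w7',img)
s=r.sense(); print(s['opening']); chk(T,img,72,88,s['eef_pos'],Ro.from_euler('xyz',s['tcp_rot']))"
```

```text
top plane: z at tcp -33.1, slope deg [ 0.21 -0.18]
foot end x [73.9 92.1 94.8] body end 74.0
centre y -0.35 yaw deg -0.0 w 22.719692499925962
t 12.00 tcp->seat [ 0.9  -0.18 11.41] turn [-0.09 -0.01  0.01] F tool [-0.6  0.2  0.2] M [ 0.05  0.2  -0.03]
0.548941487152318
 catch 72 -1 1845 x [-90.8 -86.  -81.8] y [60.8 84.1] 72.4
```

>>> move_arm([
  {"tx": 0, "ty": 0, "tz": -2, "rx": 0, "ry": 0, "rz": 0, "gripper": 0.1},
  {"tx": 0, "ty": 0, "tz": -4, "rx": 0, "ry": 0, "rz": 0, "gripper": 0.1},
  {"tx": 0, "ty": 0, "tz": -4.5, "rx": 0, "ry": 0, "rz": 0, "gripper": 1},
  {"tx": 0, "ty": 0, "tz": -4.5, "rx": 0, "ry": 0, "rz": 0, "gripper": 1},
  {"tx": 0, "ty": 0, "tz": -2, "rx": 0, "ry": 0, "rz": 0, "gripper": 1},
  {"tx": 0, "ty": 0, "tz": 0, "rx": 0, "ry": 0, "rz": 0, "gripper": 1},
  {"tx": 0, "ty": 0, "tz": 0, "rx": 0, "ry": 0, "rz": 0, "gripper": 1},
])

```text
clock: 12.7
eef_pos: [525.1, -98.8, 250.9]
tcp_rot: [-3.14, 0.437, 2.944]
contact_force: [-0.1, -0.2, -1.4]
opening: 0.997
```

```bash
python3 - <<'E'
from chk import *
img,T=toolpts(); s=r.sense(); R=Ro.from_euler('xyz',s['tcp_rot']); save('w8',img)
Q=chk(T,img,72,86,s['eef_pos'],R); chk(T,img,-71,66,s['eef_pos'],R)
ok=np.isfinite(Q).all(-1)
for y0 in(0,72):
    m=ok&(abs(Q[...,2]-45)<5)&(abs(Q[...,1]-y0)<25); print(rect(Q[m][:,:2]),np.median(Q[m][:,2]).round(2))
    q=Q[m&(abs(Q[...,1]-y0)<9)]; print(np.linalg.lstsq(np.c_[q[:,:2],np.ones(len(q))],q[:,2],rcond=None)[0].round(4))
print(s['eef_pos']); go([538,265.6,200],down(175)); 
print((R.inv()*down(168.7)).as_rotvec(degrees=True))
E
```

```text
catch 72 -1 354 x [-91.9 -87.2 -83.4] y [60.7 83.9] 72.5
 catch 72 1 72 x [85.3 86.9 89.9] y [61.3 82.9] 71.8
 catch -71 -1 334 x [-71.9 -68.  -64. ] y [-82.4 -58.8] -70.2
 catch -71 1 266 x [60.4 63.5 69.3] y [-82.7 -59.4] -70.5
 felt -71 z -1.02 y -71.38 ang -0.14
(array([-0.6,  0.3]), array([124.3,  26.2]), -0.2) 43.97
[ 1.70000e-03 -2.00000e-03  4.40486e+01]
(array([-1.5, 72.6]), array([144.2,  25.6]), -0.2) 43.45
[ 1.60000e-03 -6.00000e-04  4.35521e+01]
[524.83900028 -98.76096804 249.93815802]
t=12.8 shift cm [ 7.41 35.99  2.  ]
turn deg [-1.46 24.93 -6.22]
[-9.15060534e-02  2.49554288e+01 -1.56618949e-02]
```

View pics/w8.png

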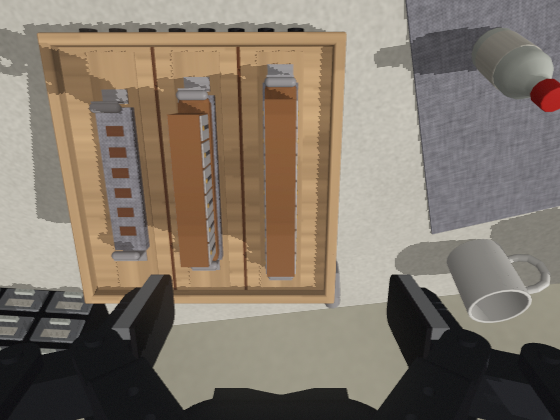

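The long block lies in the right-hand row (column 281) with both catch lips over its ends. It is level and square to the fixed block beside it, and the other items are undisturbed.

>>> move_arm([
  {"tx": 0, "ty": 0, "tz": 0, "rx": 0, "ry": 6.3, "rz": 0, "gripper": 1},
  {"tx": 0, "ty": 0, "tz": 0, "rx": 0, "ry": 6.3, "rz": 0, "gripper": 1},
  {"tx": 0, "ty": 0, "tz": 0, "rx": 0, "ry": 6.2, "rz": 0, "gripper": 1},
  {"tx": 0, "ty": 0, "tz": 0, "rx": 0, "ry": 6.2, "rz": 0, "gripper": 1},
  {"tx": 0.7, "ty": 4.5, "tz": 1, "rx": 0, "ry": 0, "rz": 0, "gripper": 1},
  {"tx": 0.7, "ty": 4.5, "tz": 1, "rx": 0, "ry": 0, "rz": 0, "gripper": 1},
  {"tx": 0.7, "ty": 4.5, "tz": 1, "rx": 0, "ry": 0, "rz": 0, "gripper": 1},
  {"tx": 0.7, "ty": 4.5, "tz": 1, "rx": 0, "ry": 0, "rz": 0, "gripper": 1},
  {"tx": 0.7, "ty": 4.5, "tz": 1.5, "rx": 0, "ry": 0, "rz": 0, "gripper": 1},
  {"tx": 0.7, "ty": 4.5, "tz": 1.5, "rx": 0, "ry": 0, "rz": 0, "gripper": 1},
  {"tx": 0.7, "ty": 4.5, "tz": 1.8, "rx": 0, "ry": 0, "rz": 0, "gripper": 1},
  {"tx": 0.8, "ty": 4.5, "tz": 1.8, "rx": 0, "ry": 0, "rz": 0, "gripper": 1},
])

```text
clock: 13.95
eef_pos: [539.3, 266.9, 141.2]
tcp_rot: [-3.138, -0.002, 2.944]
contact_force: [0.3, -1.0, 0.7]
opening: 1.0
```

>>> move_arm([
  {"tx": 0, "ty": 0, "tz": 0, "rx": 0, "ry": 0, "rz": -6.2, "gripper": 1},
  {"tx": 0, "ty": 0, "tz": 0, "rx": 0, "ry": 0, "rz": 0, "gripper": 1},
  {"tx": 0, "ty": 0, "tz": 0, "rx": 0, "ry": 0, "rz": 0, "gripper": 1},
  {"tx": 0, "ty": 0, "tz": 0, "rx": 0, "ry": 0, "rz": 0, "gripper": 1},
])

```text
clock: 14.35
eef_pos: [540.0, 264.3, 143.8]
tcp_rot: [-3.14, -0.001, 3.049]
contact_force: [-0.4, -0.1, -0.1]
opening: 0.996
```

```bash
python3 - <<'E'
from h import *
for k in range(3): img,d,W=pts('wrist')
blocks(W)
go([538,265.5,13],down(174.7))
E
```

```text
5460 (array([538.1, 265.2]), array([104.5,  26.7]), -5.0) z 47.8
908 (array([544. , 101.2]), array([38.6, 20.2]), 23.0) z 48.9
2067 (array([683.9, 317. ]), array([41.7, 36.3]), 59.9) z 52.6
t=14.5 shift cm [ 0.24  0.1  13.15]
turn deg [-0.07  0.01  0.04]
```

>>> move_arm([
  {"tx": 0.2, "ty": 0.08, "tz": 3, "rx": 0, "ry": 0, "rz": -0.3, "gripper": 1},
  {"tx": 0, "ty": 0, "tz": 4, "rx": 0, "ry": 0, "rz": 0, "gripper": 1},
  {"tx": 0, "ty": 0, "tz": 4, "rx": 0, "ry": 0, "rz": 0, "gripper": 1},
  {"tx": 0, "ty": 0, "tz": 2, "rx": 0, "ry": 0, "rz": 0, "gripper": 1},
  {"tx": 0, "ty": 0, "tz": 0, "rx": 0, "ry": 0, "rz": 0, "gripper": 1},
  {"tx": 0, "ty": 0, "tz": 0, "rx": 0, "ry": 0, "rz": 0, "gripper": -1},
  {"tx": 0, "ty": 0, "tz": 0, "rx": 0, "ry": 0, "rz": 0, "gripper": -1},
  {"tx": 0, "ty": 0, "tz": 0, "rx": 0, "ry": 0, "rz": 0, "gripper": -1},
  {"tx": 0, "ty": 0, "tz": 0, "rx": 0, "ry": 0, "rz": 0, "gripper": -1},
  {"tx": 0, "ty": 0, "tz": 0, "rx": 0, "ry": 0, "rz": 0, "gripper": -1},
  {"tx": 0, "ty": 0, "tz": 0, "rx": 0, "ry": 0, "rz": 0, "gripper": -1},
  {"tx": 0, "ty": 0, "tz": 0, "rx": 0, "ry": 0, "rz": 0, "gripper": -1},
], squeeze=70)

```text
clock: 15.7
eef_pos: [538.8, 266.4, 15.5]
tcp_rot: [-3.141, 0.002, 3.057]
contact_force: [-1.9, -1.5, 8.3]
opening: 0.298
```

>>> move_arm([
  {"tx": 0, "ty": 0, "tz": -1, "rx": 0, "ry": 0, "rz": 0, "gripper": -1},
  {"tx": 0, "ty": 0, "tz": -3, "rx": 0, "ry": 0, "rz": 0, "gripper": -1},
  {"tx": 0, "ty": 0, "tz": -4.8, "rx": 0, "ry": 0, "rz": 0, "gripper": -1},
  {"tx": 0, "ty": 0, "tz": -4.8, "rx": 0, "ry": 0, "rz": 0, "gripper": -1},
  {"tx": 0, "ty": 0, "tz": -4.5, "rx": 0, "ry": 0, "rz": 0, "gripper": -1},
  {"tx": 0, "ty": 0, "tz": 0, "rx": 0, "ry": 0, "rz": 0, "gripper": -1},
  {"tx": 0, "ty": 0, "tz": 0, "rx": 0, "ry": 0, "rz": 0, "gripper": -1},
], squeeze=70)

```text
clock: 16.4
eef_pos: [538.4, 266.5, 196.8]
tcp_rot: [-3.142, 0.002, 3.057]
contact_force: [-0.4, -0.6, -1.7]
opening: 0.293
```

```bash
python3 - <<'E'
from h import *
for k in range(3): img,T=toolpts()
held(T,53); save('w9',img); s=r.sense(); print(s['eef_pos'],s['opening'],s['contact_force'])
go(seat((.1,-71.2,120))[0],down(168.7))
E
```

```text
top plane: z at tcp -32.3, slope deg [-0.14  0.07]
foot end x [52.4 65.3 65.5] body end 52.7
centre y -0.0 yaw deg -0.12 w 22.83724517700527
[536.92202989 265.73242784 193.70326963] 0.2943337036610092 [-0.0558639   0.00229905 -1.88661047]
t=16.6 shift cm [-2.790e+00 -5.104e+01  3.000e-02]
turn deg [-0.17 -0.14  6.47]
```

>>> move_arm([
  {"tx": -0.2, "ty": -3.6, "tz": -1, "rx": 0, "ry": 0, "rz": 0, "gripper": -1},
  {"tx": -0.2, "ty": -4.7, "tz": -1, "rx": 0, "ry": 0, "rz": 0, "gripper": -1},
  {"tx": -0.2, "ty": -4.8, "tz": 0, "rx": 0, "ry": 0, "rz": 0, "gripper": -1},
  {"tx": -0.2, "ty": -4.8, "tz": 0, "rx": 0, "ry": 0, "rz": 0, "gripper": -1},
  {"tx": -0.3, "ty": -4.8, "tz": 0, "rx": 0, "ry": 0, "rz": 0, "gripper": -1},
  {"tx": -0.3, "ty": -4.8, "tz": 0, "rx": 0, "ry": 0, "rz": 0, "gripper": -1},
  {"tx": -0.3, "ty": -4.8, "tz": 0, "rx": 0, "ry": 0, "rz": 0, "gripper": -1},
  {"tx": -0.3, "ty": -4.8, "tz": 0, "rx": 0, "ry": 0, "rz": 0, "gripper": -1},
  {"tx": -0.3, "ty": -4.8, "tz": 0, "rx": 0, "ry": 0, "rz": 0, "gripper": -1},
  {"tx": -0.3, "ty": -4.8, "tz": 0, "rx": 0, "ry": 0, "rz": 0, "gripper": -1},
  {"tx": -0.2, "ty": -4.3, "tz": 0, "rx": 0, "ry": 0, "rz": 0, "gripper": -1},
  {"tx": 0, "ty": 0, "tz": 0, "rx": 0, "ry": 0, "rz": 6.5, "gripper": -1},
], squeeze=70)

```text
clock: 17.75
eef_pos: [521.8, -248.8, 214.1]
tcp_rot: [-3.139, -0.002, 2.94]
contact_force: [1.3, 1.3, -0.9]
opening: 0.293
```

>>> move_arm([
  {"tx": 0, "ty": 0, "tz": 0, "rx": 0, "ry": -6.3, "rz": 0, "gripper": -1},
  {"tx": 0, "ty": 0, "tz": 0, "rx": 0, "ry": -6.3, "rz": 0, "gripper": -1},
  {"tx": 0, "ty": 0, "tz": 0, "rx": 0, "ry": -6.2, "rz": 0, "gripper": -1},
  {"tx": 0, "ty": 0, "tz": 0, "rx": 0, "ry": -6.2, "rz": 0, "gripper": -1},
  {"tx": 0, "ty": 0, "tz": 0, "rx": 0, "ry": 0, "rz": 0, "gripper": -1},
  {"tx": 0, "ty": 0, "tz": 0, "rx": 0, "ry": 0, "rz": 0, "gripper": -1},
  {"tx": 0, "ty": 0, "tz": 0, "rx": 0, "ry": 0, "rz": 0, "gripper": -1},
  {"tx": 0, "ty": 0, "tz": 0, "rx": 0, "ry": 0, "rz": 0, "gripper": -1},
], squeeze=70)

```text
clock: 18.55
eef_pos: [524.0, -244.5, 216.1]
tcp_rot: [-3.14, 0.436, 2.945]
contact_force: [0.3, -0.3, -1.7]
opening: 0.297
```

```bash
python3 - <<'E'
from chk import *
for k in range(4): img,T=toolpts(); status((.1,-71.2,-.3))
held(T,53); save('w10',img)
s=r.sense(); R=Ro.from_euler('xyz',s['tcp_rot'])
Q=chk(T,img,-71,66,s['eef_pos'],R); 
ok=np.isfinite(Q).all(-1)
for y0 in(0,72):
    m=ok&(abs(Q[...,2]-45)<5)&(abs(Q[...,1]-y0)<25); print(rect(Q[m][:,:2]),np.median(Q[m][:,2]).round(2))
E
```

```text
t 18.60 tcp->seat [ 10.65  -0.75 138.75] turn [-0.08 -0.04  0.04] F tool [-0.2  0.5  1.2] M [0.   0.27 0.01]
t 18.65 tcp->seat [ 10.46  -0.79 138.78] turn [-0.08 -0.03  0.03] F tool [0.7 0.7 1.4] M [ 0.02  0.29 -0.07]
t 18.70 tcp->seat [ 10.32  -0.81 138.83] turn [-0.08 -0.03  0.03] F tool [ 1.  -0.9  1.7] M [-0.02  0.29  0.03]
t 18.75 tcp->seat [ 10.14  -0.8  138.86] turn [-0.08 -0.02  0.02] F tool [0.6 0.1 0.8] M [0.01 0.25 0.01]
top plane: z at tcp -32.8, slope deg [-0.1  -0.06]
foot end x [52.4 65.2 65.5] body end 52.6
centre y -0.22 yaw deg 0.03 w 22.83526531456744
 catch -71 -1 477 x [-71.6 -66.9 -62.9] y [-83. -60.] -71.5
(array([-0.3, -0.6]), array([123.9,  26. ]), -0.4) 44.82
(array([-0.4, 71.9]), array([144.5,  26.6]), -0.1) 44.25
```

>>> move_arm([
  {"tx": 0.9, "ty": -0.09, "tz": 1.5, "rx": 0, "ry": 0, "rz": 0, "gripper": -1},
  {"tx": 0, "ty": 0, "tz": 3.5, "rx": 0, "ry": 0, "rz": 0, "gripper": -1},
  {"tx": 0, "ty": 0, "tz": 3.5, "rx": 0, "ry": 0, "rz": 0, "gripper": -1},
  {"tx": 0, "ty": 0, "tz": 2, "rx": 0, "ry": 0, "rz": 0, "gripper": -1},
  {"tx": 0, "ty": 0, "tz": 0, "rx": 0, "ry": 0, "rz": 0, "gripper": -1},
  {"tx": 0, "ty": 0, "tz": 0, "rx": 0, "ry": 0, "rz": 0, "gripper": -1},
  {"tx": 0, "ty": 0, "tz": 0, "rx": 0, "ry": 0, "rz": 0, "gripper": -1},
  {"tx": 0, "ty": 0, "tz": 0, "rx": 0, "ry": 0, "rz": 0, "gripper": -1},
  {"tx": 0, "ty": 0, "tz": 0, "rx": 0, "ry": 0, "rz": 0, "gripper": -1},
  {"tx": 0, "ty": 0, "tz": 0, "rx": 0, "ry": 0, "rz": 0, "gripper": -1},
], squeeze=70)

```text
clock: 19.75
eef_pos: [558.3, -252.6, 117.8]
tcp_rot: [-3.14, 0.437, 2.945]
contact_force: [0.7, -0.3, -1.5]
opening: 0.296
```

```bash
python3 - <<'E'
from chk import *
for k in range(3): img,T=toolpts(); status((.1,-71.4,-.3))
held(T,53); save('w11',img)
s=r.sense(); R=Ro.from_euler('xyz',s['tcp_rot'])
Q=chk(T,img,-71,66,s['eef_pos'],R)
E
```

```text
t 19.80 tcp->seat [ 1.2   0.11 34.54] turn [-0.11  0.05  0.  ] F tool [0.4 0.5 0.7] M [-0.06  0.33  0.08]
t 19.85 tcp->seat [ 1.02  0.06 34.38] turn [-0.1   0.03  0.  ] F tool [0.2 0.5 0.7] M [-0.    0.3   0.02]
t 19.90 tcp->seat [9.600e-01 3.000e-02 3.426e+01] turn [-0.1   0.02  0.01] F tool [0.5 0.6 0.9] M [-0.01  0.3   0.02]
top plane: z at tcp -32.7, slope deg [-0.15 -0.2 ]
foot end x [52.5 69.9 70.7] body end 52.7
centre y -0.26 yaw deg 0.03 w 22.80681832124487
 catch -71 -1 1059 x [-71.3 -67.5 -63.8] y [-83.5 -59.8] -71.6
```

View pics/w11.png

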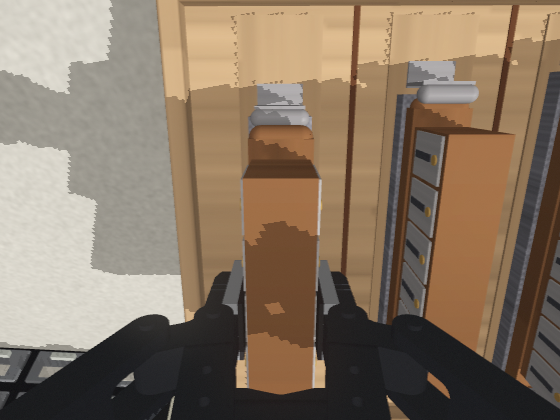

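The short block hangs squarely over its row: the nose spans columns 249–313 and the lower catch lip 249–311.

>>> move_arm([
  {"tx": 0.02, "ty": 0, "tz": 0.4, "rx": 0, "ry": 0, "rz": 0, "gripper": -1},
  {"tx": 0, "ty": 0, "tz": 0.35, "rx": 0, "ry": 0, "rz": 0, "gripper": -1},
  {"tx": 0, "ty": 0, "tz": 0, "rx": 0, "ry": 0, "rz": 0, "gripper": -1},
  {"tx": 0, "ty": 0, "tz": 0, "rx": 0, "ry": 0, "rz": 0, "gripper": -1},
  {"tx": 0, "ty": 0, "tz": 0, "rx": 0, "ry": 0, "rz": 0, "gripper": -1},
], squeeze=70)

```text
clock: 20.4
eef_pos: [561.0, -252.8, 109.8]
tcp_rot: [-3.14, 0.436, 2.944]
contact_force: [-1.8, 0.5, -1.6]
opening: 0.296
```

```bash
python3 -c "
from chk import *
status((.1,-71.4,-.3))"
```

```text
t 20.40 tcp->seat [ 0.3  -0.13 26.4 ] turn [-0.08 -0.03  0.  ] F tool [2.4 0.1 0.7] M [0.09 0.44 0.01]
```

>>> move_arm([
  {"tx": 0, "ty": 0, "tz": 0.15, "rx": 0, "ry": 0, "rz": 0, "gripper": -1},
  {"tx": 0, "ty": 0, "tz": 0.15, "rx": 0, "ry": 0, "rz": 0, "gripper": -1},
  {"tx": 0, "ty": 0, "tz": 0.1, "rx": 0, "ry": 0, "rz": 0, "gripper": -1},
], squeeze=70)

```text
clock: 20.7
eef_pos: [562.9, -253.4, 106.9]
tcp_rot: [-3.14, 0.437, 2.945]
contact_force: [-4.9, 0.9, 5.4]
opening: 0.296
```

```bash
python3 -c "
from chk import *
status((.1,-71.4,-.3))"
```

```text
t 20.70 tcp->seat [ 0.95  0.06 22.84] turn [-0.1   0.04  0.01] F tool [ 2.2 -0.1 -7. ] M [0.03 0.62 0.  ]
```

>>> move_arm([
  {"tx": 0, "ty": 0, "tz": 0.15, "rx": 0, "ry": 0, "rz": 0, "gripper": -1},
  {"tx": 0, "ty": 0, "tz": 0.15, "rx": 0, "ry": 0, "rz": 0, "gripper": -1},
  {"tx": 0, "ty": 0, "tz": 0.1, "rx": 0, "ry": 0, "rz": 0, "gripper": -1},
], squeeze=70)

```text
clock: 21.0
eef_pos: [564.6, -253.7, 102.8]
tcp_rot: [-3.14, 0.436, 2.944]
contact_force: [-1.3, 0.4, 0.1]
opening: 0.292
```

```bash
python3 -c "
from chk import *
status((.1,-71.4,-.3)); img,T=toolpts(); held(T,53); status((.1,-71.4,-.3))"
```

```text
t 21.00 tcp->seat [ 0.69  0.05 18.42] turn [-0.1   0.01  0.  ] F tool [ 1.2  0.1 -0.7] M [0.02 0.47 0.  ]
top plane: z at tcp -32.8, slope deg [-0.09 -0.2 ]
foot end x [52.6 74.2 74.6] body end 52.7
centre y -0.24 yaw deg 0.06 w 22.818316555219987
t 21.05 tcp->seat [ 0.59 -0.   18.23] turn [-0.09 -0.01  0.  ] F tool [ 1.7 -0.8  3.2] M [0.04 0.38 0.06]
```

>>> move_arm([
  {"tx": 0, "ty": 0, "tz": 0.15, "rx": 0, "ry": 0, "rz": 0, "gripper": -1},
  {"tx": 0, "ty": 0, "tz": 0.15, "rx": 0, "ry": 0, "rz": 0, "gripper": -1},
  {"tx": 0, "ty": 0, "tz": 0.12, "rx": 0, "ry": 0, "rz": 0, "gripper": -1},
  {"tx": 0, "ty": 0, "tz": 0, "rx": 0, "ry": 0, "rz": 0, "gripper": -1},
], squeeze=70)

```text
clock: 21.45
eef_pos: [566.2, -254.0, 98.6]
tcp_rot: [-3.14, 0.436, 2.944]
contact_force: [3.9, -1.2, -7.0]
opening: 0.291
```

```bash
python3 -c "
from chk import *
status((.1,-71.4,-.3)); img,T=toolpts(); held(T,53); status((.1,-71.4,-.3))
s=r.sense(); R=Ro.from_euler('xyz',s['tcp_rot']); chk(T,img,-71,66,s['eef_pos'],R)"
```

```text
t 21.45 tcp->seat [ 0.43 -0.07 13.9 ] turn [-0.09 -0.02  0.  ] F tool [-0.7 -0.4  8.1] M [ 0.06  0.26 -0.04]
top plane: z at tcp -32.7, slope deg [-0.15 -0.16]
foot end x [52.6 72.8 72.9] body end 52.7
centre y -0.2 yaw deg -0.03 w 22.859964960024627
t 21.50 tcp->seat [ 0.34 -0.04 13.91] turn [-0.09 -0.03 -0.  ] F tool [-0.1 -0.7  9.3] M [0.05 0.28 0.05]
 catch -71 -1 1558 x [-72.4 -68.1 -63.5] y [-83.4 -60. ] -71.7
```

>>> move_arm([
  {"tx": 0, "ty": 0, "tz": 0.12, "rx": 0, "ry": 0, "rz": 0, "gripper": -1},
  {"tx": 0, "ty": 0, "tz": 0.04, "rx": 0, "ry": 0, "rz": 0, "gripper": -1},
  {"tx": 0, "ty": 0, "tz": 0, "rx": 0, "ry": 0, "rz": 0, "gripper": -1},
], squeeze=70)

```text
clock: 21.8
eef_pos: [566.9, -254.2, 97.7]
tcp_rot: [-3.14, 0.437, 2.944]
contact_force: [1.1, -0.3, -3.2]
opening: 0.296
```

```bash
python3 -c "
from chk import *
status((.1,-71.4,-.3))"
```

```text
t 21.80 tcp->seat [ 0.74  0.03 12.81] turn [-0.1   0.01  0.  ] F tool [ 0.3 -0.   3.4] M [0.01 0.34 0.01]
```

>>> move_arm([
  {"tx": 0, "ty": 0, "tz": 0.05, "rx": 0, "ry": 0, "rz": 0, "gripper": -1},
  {"tx": 0, "ty": 0, "tz": 0, "rx": 0, "ry": 0, "rz": 0, "gripper": -1},
  {"tx": 0, "ty": 0, "tz": 0, "rx": 0, "ry": 0, "rz": 0, "gripper": 0.1},
  {"tx": 0, "ty": 0, "tz": 0, "rx": 0, "ry": 0, "rz": 0, "gripper": 0.1},
  {"tx": 0, "ty": 0, "tz": 0, "rx": 0, "ry": 0, "rz": 0, "gripper": 0.1},
  {"tx": 0, "ty": 0, "tz": 0, "rx": 0, "ry": 0, "rz": 0, "gripper": 0.1},
  {"tx": 0, "ty": 0, "tz": 0, "rx": 0, "ry": 0, "rz": 0, "gripper": 0.1},
])

```text
clock: 22.5
eef_pos: [567.1, -254.2, 97.2]
tcp_rot: [-3.14, 0.436, 2.944]
contact_force: [0.1, 0.6, -0.6]
opening: 0.548
```

```bash
python3 -c "
from chk import *
img,T=toolpts(); held(T,53); status((.1,-71.4,-.3)); print(r.sense()['opening'])"
```

```text
top plane: z at tcp -32.7, slope deg [ 0.24 -0.15]
foot end x [53.  72.2 74. ] body end 53.2
centre y -0.46 yaw deg 0.39 w 22.672760602650868
t 22.55 tcp->seat [ 6.400e-01 -1.000e-02  1.225e+01] turn [-0.09  0.    0.01] F tool [-0.9  0.   0.2] M [0.05 0.2  0.02]
0.5486382061719102
```

>>> move_arm([
  {"tx": 0, "ty": 0, "tz": -2, "rx": 0, "ry": 0, "rz": 0, "gripper": 0.1},
  {"tx": 0, "ty": 0, "tz": -4, "rx": 0, "ry": 0, "rz": 0, "gripper": 0.1},
  {"tx": 0, "ty": 0, "tz": -4.5, "rx": 0, "ry": 0, "rz": 0, "gripper": 0.1},
  {"tx": 0, "ty": 0, "tz": -4.5, "rx": 0, "ry": 0, "rz": 0, "gripper": 0.1},
  {"tx": 0, "ty": 3, "tz": -3, "rx": 0, "ry": 0, "rz": 0, "gripper": 1},
  {"tx": 0, "ty": 4, "tz": 0, "rx": 0, "ry": 0, "rz": 0, "gripper": 1},
  {"tx": 0, "ty": 0, "tz": 0, "rx": 0, "ry": 0, "rz": 0, "gripper": 1},
  {"tx": 0, "ty": 0, "tz": 0, "rx": 0, "ry": 0, "rz": 0, "gripper": 1},
  {"tx": 0, "ty": 0, "tz": 0, "rx": 0, "ry": 0, "rz": 0, "gripper": 1},
])

```text
clock: 23.45
eef_pos: [506.2, -170.7, 259.8]
tcp_rot: [-3.14, 0.436, 2.945]
contact_force: [-0.2, 0.0, 0.6]
opening: 1.004
```

```bash
python3 - <<'E'
from chk import *
for k in range(3): img,T=toolpts()
s=r.sense(); R=Ro.from_euler('xyz',s['tcp_rot']); save('w12',img)
Q=chk(T,img,72,86,s['eef_pos'],R); chk(T,img,-71,66,s['eef_pos'],R)
ok=np.isfinite(Q).all(-1)
for y0 in(0,72,-71):
    m=ok&(abs(Q[...,2]-44.5)<5)&(abs(Q[...,1]-y0)<25); print(y0,rect(Q[m][:,:2]),np.median(Q[m][:,2]).round(2))
    q=Q[m&(abs(Q[...,1]-y0)<9)]; print(' slopes deg',np.degrees(np.linalg.lstsq(np.c_[q[:,:2],np.ones(len(q))],q[:,2],rcond=None)[0][:2]).round(2))
E
```

```text
catch 72 -1 323 x [-90.4 -86.4 -82.5] y [60.4 83.8] 71.9
 catch 72 1 113 x [82.1 87.  90.8] y [59.5 82. ] 68.1
 felt 72 z -0.97 y 58.26 ang -0.27
 catch -71 -1 338 x [-71.5 -66.8 -62.5] y [-82.6 -59.7] -70.9
 catch -71 1 156 x [62.  66.7 71.1] y [-82.7 -59.4] -69.7
 felt -71 z -0.56 y -57.54 ang -0.32
0 (array([-0.2,  0.4]), array([123.6,  26.9]), -0.4) 44.77
 slopes deg [ 0.18 -0.07]
72 (array([-0.3, 72.4]), array([144.5,  26.7]), -0.1) 44.2
 slopes deg [ 0.2  -0.07]
-71 (array([ -0.2, -71.2]), array([104.5,  26.9]), -0.1) 44.51
 slopes deg [ 0.28 -0.01]
```

View pics/w12.png

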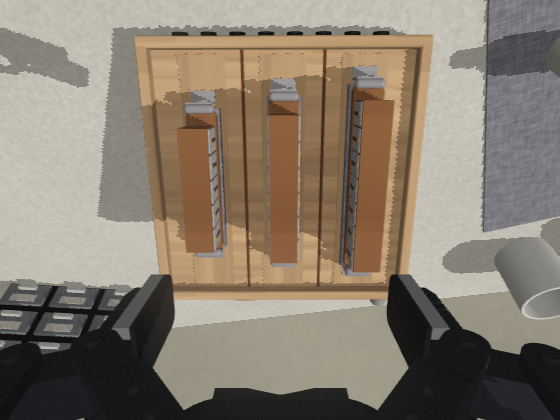

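```bash
python3 -c "
from rig import r
print(r.sense()['clock'],r.sign_off())"
```

```text
the job is handed in; nothing more can be done
23.6 None
```

I fitted both reed blocks, the longer one first in the +y row and then the shorter one in the −y row. Each was pressed straight onto the board until its catches snapped over, then released. I handed the job in at 23.6 s with the gripper open and clear of everything.

The last wrist view showed:

| | Longer block | Shorter block |
|---|---|---|
| Distance from row centre | about 0.7 mm along, 0.1 mm across | about 0.3 mm along, 0.1 mm across |
| Out of square with the fitted block | about 0.3° | about 0.3° |
| Tilt along the row against the fitted block | 0.02° | 0.1° |
| Top height above the board (fitted block 44.8 mm) | 44.2 mm | 44.5 mm |

- **Catches:** all four lips were back at their rest positions, within what the pictures resolve.
- **Felt:** I estimate it is pressed in 0.2–0.5 mm under the blocks. The estimates differ by about 0.3 mm between views, so this is an inference, not a precise reading.
- **Force:** contact-force readings on the tool between moves stayed under about 10 N.
- **One disagreement:** an earlier view put the longer block about 1 mm down the slope. The two later views put it within 0.7 mm of centre.
- **Other items:** the last view showed nothing disturbed near the accordion end. I took no final overall picture of the rest of the bench.

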